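Seal the pipe stubs with the caps that fit, then scan the rack's job label

TASK

The flanged pipe stubs in the rack are ready to ship. Close every open pipe stub with the sealing cap that fits it, pushed fully home: the caps look the same and must be tried on, and any cap left over stays standing mouth down on the bench. Once all stubs are closed, take the bar-code reader, hold it level and square to the job label on the rack's front, about 6 cm off, aimed at the middle of the label and steady for a good second, then lay it back in its cradle the way it lay; leave the other things on the bench alone.

Things in the scene. Friction and masses are not known exactly. Their poses are not given: they have to be found in the camera images.
- cap_p: grey plastic sealing cap, one of four alike outside: a round pot 57 mm across, 36 mm high, standing mouth down; origin at the centre of its lower rim (the mouth), z up through the closed top. 0.09 kg; grip it across the upper half, 57 mm wide. The four start on the bench left of and in front of the rack, 70 mm or more apart.
- cap_q: sealing cap, outside like cap_p. Inside each cap a ring groove 22 mm deep lies between the skirt and a central spigot, whose tip stands 5 mm inside the rim. The groove is made for one stub size (1.25 mm of play all round) and goes on no other: on a wrong stub the cap stops at the rim or within the first 5 mm. The outside does not tell the size: try it.
- cap_r: sealing cap, outside like cap_p; of another size inside than the other three. Where the caps start, the bench is clear for setting one down from x = 0.42 to 0.60 and y = 0.17 to 0.45 m, as far as the rack, the other caps and the screwdriver leave room; beyond lie a cable (nearer the robot) and a tape roll (farther left)
- cap_s: sealing cap, outside like cap_p; of another size inside than the other three
- stub_a: steel pipe stub, 39 mm outside diameter, 5 mm wall, on a 64 mm square, 10 mm thick flange that stands loose in a pocket of the rack, upright, 0.9 kg; origin at the centre of the flange's underside, z up along the tube; its open mouth is 65 mm above the origin. A cap fully home has its lower rim 43 mm above this origin. May be absent.
- stub_b: steel pipe stub, 28 mm outside diameter, 5 mm wall, on a 64 mm square, 10 mm thick flange that stands loose in a pocket of the rack, upright, 0.9 kg; origin at the centre of the flange's underside, z up along the tube; its open mouth is 65 mm above the origin. A cap fully home has its lower rim 43 mm above this origin. May be absent.
- stub_c: steel pipe stub, 44.5 mm outside diameter, 5 mm wall, on a 64 mm square, 10 mm thick flange that stands loose in a pocket of the rack, upright, 0.9 kg; origin at the centre of the flange's underside, z up along the tube; its open mouth is 65 mm above the origin. A cap fully home has its lower rim 43 mm above this origin. May be absent.
- stub_d: steel pipe stub, 33.5 mm outside diameter, 5 mm wall, on a 64 mm square, 10 mm thick flange that stands loose in a pocket of the rack, upright, 0.9 kg; origin at the centre of the flange's underside, z up along the tube; its open mouth is 65 mm above the origin. A cap fully home has its lower rim 43 mm above this origin. May be absent.
- rack: wooden transport rack fixed to the bench, 90 x 348 x 64 mm (x, y, z); in its top a row along y of four square pockets, 76 mm apart, floor 50 mm above the bench, rim 60 mm, 1.5 mm wider all round than the flanges; three or four hold a pipe stub. Origin at the centre of its underside; x points away from the robot: its front face looks along -x
- label (a point): centre of the job label, a white sticker 66 x 40 mm with a bar code on the rack's front board, 34 mm above the bench, near the right end; axes as the rack's (the label faces along -x)
- scanner: bar-code reader, 150 mm long: black handle 38 mm wide, 26 mm high (from 76 mm behind the origin to 22 mm ahead, mid-height 19 mm above the origin), in front a grey head 50 x 58 x 34 mm. Origin underneath, near its centre of mass; x along the handle towards the window, z up. Grip it across the handle near the origin. No trigger: it reads when held steady. 0.18 kg
- window (a point): centre of the reader's window, at the front of its head, 74 mm ahead of the scanner's origin and 17 mm above it
- spot (a point): point on the reader's beam 60 mm ahead of the window, the best reading distance; axes as the scanner's. Reading works from 20 to 100 mm
- cradle: black bench cradle of the reader, fixed: rests under head and tail, cheeks 28 mm high beside the head (4 mm of room each side), a low fork at the tail; from 45 mm behind to 15 mm ahead of the origin the handle is free on both sides down to the bench. Origin at bench height; the reader rests with its own origin 14 mm above this one, both x axes the same way. A fixed tin stands right of its tail
- screwdriver: screwdriver with a red handle, 27 x 195 x 26 mm, not part of the job; origin at its centre underneath

How it is judged:
By the outcome, as a careful person would: the job done as asked, in the order asked, and still so for the second after the job is handed in, with the robot touching nothing.
Of stub_a, stub_b, stub_c, stub_d only 3 to 4 are there at a start; the rules pass over those that are not, and their reading is None.
At some moment in a run one of cap_p, cap_q, cap_r, cap_s may be knocked a few centimetres aside while the robot is not near it.
Once in a run the grip may slacken for a moment while it holds something.
It also fails if it takes over 208 s, if anything falls off the work surface, if the arm or the gripper's body presses on something with over 40 N, if the wrist force passes 120 N, or if a joint passes its speed limit or range.

ROBOT

A 6-joint arm with a two-finger parallel gripper is mounted at the origin on the work surface; the furniture and walls round the work are solid. World frame = base frame: x ahead of the robot, y to its left, z up, the work surface at z = 0. Lengths are in m, angles in degrees, forces in N, time in s.
With the tool pointing down it reaches from about 0.35 to 0.875 m from the base axis. Payload 4.2 kg.
Tool frame: the origin (TCP) lies midway between the tips of the shut fingers; the grasp point (between the pads) lies 19 mm behind it; z points along the fingers, y is the line along which they close (so a half turn about z gives the same grasp; the last joint's range is limited). The gripper opens to 87 mm and grips with 3 to 60 N. Pads are 19 mm wide; open, the fingers measure 117 mm over their backs; the gripper's body (75 mm by 190 mm) begins 51 mm behind the grasp point.
Start: joints at [83.285, 22.042, 0.453, 0, -68.411, -14.817], TCP at [0.229, 0.581, 0.223] pointing down, gripper open.
Joint ranges: [-179.83, 179.83], [-69.29, 118.12], [-61.27, 80.66], [-181.25, 117.63], [-171.15, -9.14], [-177.46, 177.46]. Speed limits (degrees/s): [159.86, 159.86, 180, 180, 180, 180].

INTERFACE

Orientations are given as a 3x3 rotation matrix whose columns are the frame's x, y, z axes.
In Python, from station import sense, capture, finish_job, silhouettes, landmark_of gives the robot as it stands.
- The arm moves only by the tool step_arm, never from a script. Its arguments are lists of equal length, an entry for each row: "linear": the shift along the tool's x, y, z in mm, a list of three; "delta_rot": the turn, a rotation vector about the tool's x, y, z in rad, a list of three; "grip": the finger opening in mm, from 0 to 87. A call has 1 to 10 rows; each row shifts and turns the commanded pose from where the row before left it, along the tool's axes as they then stand; what a row does not reach is not made up. A row lasts 1/8 s, in which the tool goes at most 62.5 mm and 10.7 degrees, less where a joint would pass 70% of its speed; a pose out of reach is approached as far as the arm can. A call with a gripper value outside its range is refused whole. The fingers move at their own pace and stop on an object; the grip force is fixed at half the most. Time passes only in rows, so rows that do not move let the fingers close. It gives the time, the measured TCP pose, the force, the opening and the grip force at its end, in the units of the state.
- sense(): the state, without advancing time (a new reading comes with each control period).
- capture(name): name is "scene" or "top" or "wrist"; returns a dict with "img" (420x560x3 uint8, red, green, blue), "fx", "fy", "cx", "cy" (pixels), "k1" (the pictures are not rectified: a ray, as slopes to the right and down, at radius r is drawn at 1 + k1 r^2 times it, then the intrinsics apply), "world_to_cam" (4x4, takes a point from world to camera coordinates); the wrist camera has in their place "mount" (4x4, takes a point from camera to tool coordinates, whose origin is the TCP and whose axes are the flange's). Camera axes: x right, y up, looking along -z (the intrinsics and any distortion apply to the point x, -y, -z); pixel columns grow to the right and rows downward; lengths in m; the calibration is good to about 2 mm. A picture is of the moment at which its call begins: read the wrist's pose just before it. There is no depth.
- finish_job(): hands the job in; it is judged then, once.
Trained networks look in the newest picture that a camera, given by its name, has taken for a name from the list of things; names that differ only in an ending like _2 or _b are one class to them, and where a whole thing is asked for, a point or a joint stands for the part that bears it (a point fixed in the world has none). Each returns a list of dicts, best first, with "score" (0 to 1); they miss things now and then, are a little off and sometimes report something else, mostly with a low value. They report only what shows in the picture. A call takes as long as a camera call.
- silhouettes(camera, label): "mask" (420x560 bool, what is visible of it) and "point" ([column, row] in pixels, amid what is visible of it).
- landmark_of(camera, label): "point" ([column, row] in pixels: a listed point, or the origin of a listed thing).
The state is a dict: "time_s": time; "joints": joint angles; "joint_velocities": joint speeds; "effort": joint torques, N m; "tcp_pos": TCP position; "ee_rot": TCP orientation; "wrist_force": force on the tool from outside, world axes, zero at the start; "moment": the same for the moment, N m; "gripper_width": opening from 0.0 (shut) to 1.0 (fully open); "gripper_force": force on a finger pad.
Only numpy, scipy, OpenCV 4.12 (cv2) and the standard library are available. Lean on these libraries where they do the work, as an engineer would, in place of code of your own. Each camera call takes 0.05 s, during which the arm holds its last target. There are 200 camera calls.

## Working session

There is one attempt and no reset: what is moved stays moved. The work goes in short steps, Python scripts to look and compute and a tool call to move; the robot and the scene stay as the last step left them, time stands still between calls to the robot, and variables do not carry over. Pictures are saved under pics/ and viewed, at most 14 in all, crops included, and the job is handed in when it is done.

Besides the shell and the picture viewer there is one more tool, called in YAML: its name, and indented under it one key for each argument. step_arm: Moves the arm, as the interface text tells. Its arguments: {"type":"object","properties":{"linear":{"type":"array"},"delta_rot":{"type":"array"},"grip":{"type":"array"}},"required":["linear","delta_rot","grip"]}

```bash
ls; mkdir -p pics
cat > h.py <<'E'
import numpy as np, cv2
from station import sense, capture, finish_job, silhouettes, landmark_of
def save(name,fn,c=None):
    c=c or capture(name); cv2.imwrite('pics/'+fn,c['img'][:,:,::-1]); return c
def w2c(c,s=None):
    if 'world_to_cam' in c: return np.array(c['world_to_cam'])
    T=np.eye(4);T[:3,:3]=s['ee_rot'];T[:3,3]=s['tcp_pos']
    return np.linalg.inv(T@np.array(c['mount']))
def ray(c,p,s=None):
    d=np.array([(p[0]-c['cx'])/c['fx'],(p[1]-c['cy'])/c['fy']]);u=d.copy()
    for _ in range(20): u=d/(1+c['k1']*(u@u))
    M=np.linalg.inv(w2c(c,s)); v=M[:3,:3]@np.array([u[0],-u[1],-1]); return M[:3,3],v
def atz(c,p,z,s=None):
    o,v=ray(c,p,s); return o+v*(z-o[2])/v[2]
def proj(c,P,s=None):
    q=w2c(c,s)@np.append(P,1); u=np.array([q[0],-q[1]])/-q[2]; u=u*(1+c['k1']*(u@u))
    return np.array([u[0]*c['fx']+c['cx'],u[1]*c['fy']+c['cy']])
E
python3 - <<'E'
from h import *
s=sense(); print(s)
cs={n:save(n,n+'0.png') for n in('scene','top','wrist')}
for n in('scene','top'):
  print(n, w2c(cs[n]).round(3).tolist(), cs[n]['fx'],cs[n]['k1'])
  for l in('cap_p','stub_a','rack','scanner','cradle','screwdriver'):
    for r in silhouettes(n,l): print(l,round(r['score'],2),np.round(r['point']),r['mask'].sum())
  for l in('cap_p','stub_a','label','rack','scanner','window','cradle'):
    for r in landmark_of(n,l): print('LM',l,round(r['score'],2),np.round(r['point'],1),[atz(cs[n],r['point'],z).round(3).tolist()[:2] for z in(0,.034,.05)])
print(np.array(cs['wrist']['mount']).round(3).tolist())
E
```

```text
pics
{'time_s': 0.0, 'joints': array([ 8.32861460e+01,  2.20906271e+01,  3.80926345e-01, -2.80915008e-02,
       -6.84107864e+01, -1.48172698e+01]), 'joint_velocities': array([ 0.0033653 , -0.0058034 , -0.04388986, -0.01861274, -0.07914609,
        0.02615651]), 'effort': array([ 5.64942968e-05, -3.90664887e+01,  1.87406266e+01,  4.21995431e+00,
        1.09397108e-02, -1.87571604e-04]), 'tcp_pos': array([0.22913884, 0.58084612, 0.22147117]), 'ee_rot': array([[ 9.30151977e-01, -3.67174089e-01, -6.98613589e-04],
       [-3.67174740e-01, -9.30149756e-01, -2.03513548e-03],
       [ 9.74337568e-05,  2.14949856e-03, -9.99997685e-01]]), 'wrist_force': array([-0.06621075,  0.27699677,  0.7177347 ]), 'moment': array([ 0.01168595,  0.02627206, -0.03640316]), 'gripper_force': 0.0, 'gripper_width': 0.9951822393149513}
scene [[-0.901, -0.433, -0.002, 0.55], [0.174, -0.365, 0.915, -0.103], [-0.396, 0.824, 0.404, -1.345], [0.0, 0.0, 0.0, 1.0]] 449.9498695504396 -0.13062916790402798
cap_p 0.78 [285. 247.] 318
cap_p 0.7 [237. 246.] 363
cap_p 0.59 [268. 260.] 399
cap_p 0.52 [299. 230.] 157
stub_a 0.7
[... 1751 characters left out ...]
, 0.203], [0.449, 0.202], [0.449, 0.202]]
LM stub_a 0.92 [326.1 183.3] [[0.618, 0.066], [0.614, 0.069], [0.612, 0.07]]
LM stub_a 0.64 [297.2 186.5] [[0.611, 0.141], [0.607, 0.142], [0.605, 0.142]]
LM stub_a 0.58 [357.6 178.7] [[0.629, -0.015], [0.624, -0.01], [0.622, -0.008]]
LM rack 0.85 [308.7 188.5] [[0.605, 0.111], [0.601, 0.113], [0.599, 0.114]]
LM scanner 0.6 [414.3 209.7] [[0.547, -0.158], [0.545, -0.149], [0.543, -0.145]]
LM window 0.6 [417.4 184.2] [[0.613, -0.168], [0.609, -0.159], [0.606, -0.155]]
LM cradle 0.79 [410.5 213.3] [[0.538, -0.148], [0.536, -0.14], [0.534, -0.136]]
[[0.0, 0.968, 0.251, 0.07], [1.0, -0.0, -0.0, -0.001], [0.0, 0.251, -0.968, -0.161], [0.0, 0.0, 0.0, 1.0]]
```

Run:
```python
import cv2
a=cv2.imread('pics/top0.png')[140:300,130:460]; b=cv2.resize(a,(800,388),interpolation=cv2.INTER_CUBIC); cv2.imwrite('pics/top0c.png',b)
```

```text
(no output)
```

View pics/top0c.png

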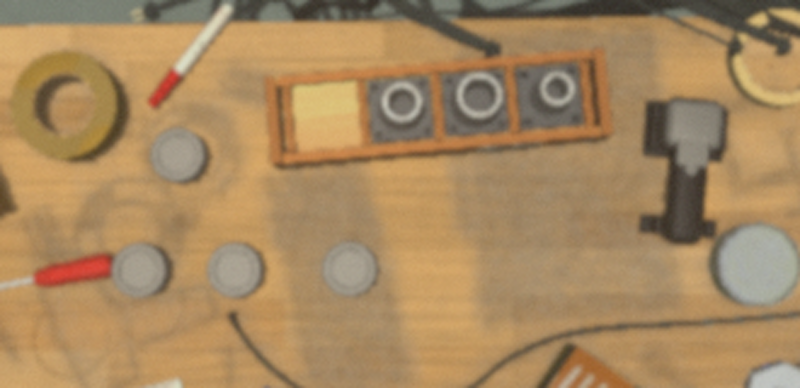

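View pics/scene0.png

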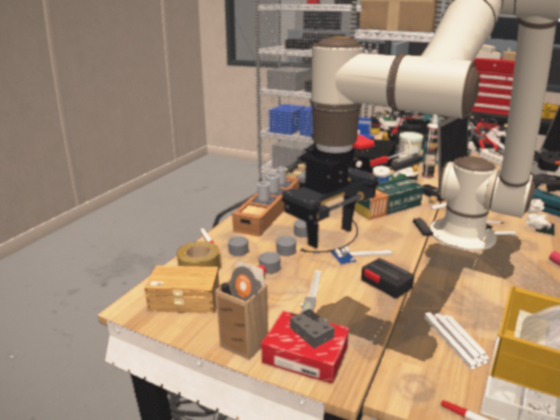

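The top view shows three stubs in the rack, with the left pocket empty. Four caps stand left and in front of it, and the screwdriver is close to the leftmost cap. The reader lies at the right, pointing roughly along +x.

```bash
cat >> h.py <<'E'
from scipy.spatial.transform import Rotation as R
def down(yaw):  # tool z down, tool y along -(cos yaw, sin yaw): closes along yaw direction
    y=-np.array([np.cos(yaw),np.sin(yaw),0]); z=np.array([0,0,-1.]); return np.column_stack([np.cross(y,z),y,z])
def plan(wps,Rt=None,s=None,step=.055):
    """rows from the present pose through world waypoints, turning to Rt during the first leg"""
    s=s or sense(); p=np.array(s['tcp_pos']); Rc=np.array(s['ee_rot']); L=[];D=[]
    for i,w in enumerate(wps):
        w=np.array(w); rv=R.from_matrix(Rc.T@Rt).as_rotvec() if (Rt is not None and i==0) else np.zeros(3)
        n=int(max(1,np.ceil(np.linalg.norm(w-p)/step),np.ceil(np.linalg.norm(rv)/.18)))
        for k in range(n):
            d=Rc.T@((w-p)/(n-k)); d=d.round(1); r=(rv/n).round(3); L.append(d.tolist() if 0 else (Rc.T@((w-p)/(n-k))*1000).round(1).tolist()); D.append(r.tolist())
            p=p+Rc@np.array(L[-1])/1000; Rc=Rc@R.from_rotvec(r).as_matrix()
    print(len(L),'linear',L,'\nrot',D)
E
python3 - <<'E'
from h import *
plan([(.50,.32,.25)],down(np.radians(6.5)))
print(sense()['joints'])
E
```

```text
7 linear [[49.7, 20.5, -3.9], [52.2, 12.6, -3.9], [53.6, 4.4, -3.9], [53.6, -3.9, -3.9], [52.4, -12.1, -4.0], [49.9, -20.1, -3.9], [46.1, -27.5, -4.0]] 
rot [[0.0, -0.0, 0.155], [0.0, -0.0, 0.155], [0.0, -0.0, 0.155], [0.0, -0.0, 0.155], [0.0, -0.0, 0.155], [0.0, -0.0, 0.155], [0.0, -0.0, 0.155]]
[ 8.32857523e+01  2.20424189e+01  4.51367259e-01 -1.45397484e-03
 -6.84102857e+01 -1.48192315e+01]
```

step_arm:
  linear:
    - [50,20,-4]
    - [52,12.5,-4]
    - [53.5,4.5,-4]
    - [53.5,-4,-4]
    - [52.5,-12,-4]
    - [50,-20,-4]
    - [46,-27.5,-4]
    - [0,0,0]
    - [0,0,0]
  delta_rot:
    - [0,0,0.155]
    - [0,0,0.155]
    - [0,0,0.155]
    - [0,0,0.155]
    - [0,0,0.155]
    - [0,0,0.155]
    - [0,0,0.155]
    - [0,0,0]
    - [0,0,0]
  grip: [87,87,87,87,87,87,87,87,87]

```text
time_s: 2.58
tcp_pos: [0.5001, 0.3204, 0.2504]
ee_rot: [[0.11, -0.994, -0.0], [-0.994, -0.11, 0.0], [-0.0, 0.0, -1.0]]
wrist_force: [-0.4, -0.0, 0.5]
gripper_width: 1.001
gripper_force: 0.0
```

Run:
```python
from h import *
s=sense(); c=save('wrist','w1.png'); print(s['tcp_pos'],s['ee_rot'].round(3).tolist(),s['joints'].round(1),c['fx'],c['cx'],c['cy'],c['k1'])
for r in silhouettes('wrist','cap_p'):
    m=r['mask'].astype(np.uint8); ys,xs=np.nonzero(m); print('sil',round(r['score'],2),r['point'],m.sum(),xs.min(),xs.max(),ys.min(),ys.max())
for l in('cap_p','stub_a'):
  for r in landmark_of('wrist',l): print(l,round(r['score'],2),np.round(r['point'],1),atz(c,r['point'],0 if l=='cap_p' else .05,s).round(4))
```

```text
[0.50005941 0.32040759 0.25038592] [[0.11, -0.994, -0.0], [-0.994, -0.11, 0.0], [-0.0, 0.0, -1.0]] [ 48.2  18.   -1.5  -0.  -70.5 -41.9] 329.5611406617634 278.6052311591165 199.53449701788736 0.017045794393030212
sil 0.98 [338.5, 73.2] 2414 312 367 44 101
sil 0.96 [324.1, 178.7] 2035 300 349 153 204
sil 0.95 [218.9, 216.3] 1943 197 245 188 239
sil 0.94 [311.4, 241.8] 1036 290 335 228 255
sil 0.39 [307.5, 301.6] 493 295 314 287 315
cap_p 0.79 [223.4 208.5] [0.5679 0.3792 0.    ]
cap_p 0.73 [311.7 247.3] [0.4467 0.4201 0.    ]
cap_p 0.68 [337.8  76.3] [0.4455 0.2035 0.    ]
cap_p 0.59 [319.8 176.4] [0.4495 0.3235 0.    ]
```

View pics/w1.png

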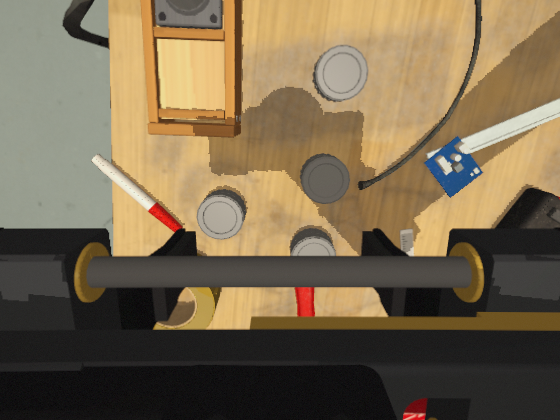

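The wrist view shows the caps at (339,73), (324,179), (219,216) and (311,245). The gripper hides everything below about row 230, so I look with the object ahead of the gripper. Next is the rack.

Run:
```python
from h import *
plan([(.60,.20,.28)],down(np.radians(6.5)))
```

```text
3 linear [[44.0, -28.8, -9.8], [44.0, -28.8, -9.8], [43.9, -28.8, -9.9]] 
rot [[0.0, -0.0, -0.0], [0.0, -0.0, -0.0], [0.0, -0.0, -0.0]]
```

step_arm:
  linear:
    - [44,-29,-10]
    - [44,-29,-10]
    - [44,-29,-10]
    - [0,0,0]
    - [0,0,0]
  delta_rot:
    - [0,0,0]
    - [0,0,0]
    - [0,0,0]
    - [0,0,0]
    - [0,0,0]
  grip: [87,87,87,87,87]

```text
time_s: 3.4
tcp_pos: [0.6005, 0.1996, 0.2801]
ee_rot: [[0.11, -0.994, -0.001], [-0.994, -0.11, 0.0], [-0.0, 0.001, -1.0]]
wrist_force: [-0.2, -0.2, -0.4]
gripper_width: 1.001
gripper_force: 0.0
```

Run:
```python
from h import *
s=sense(); c=save('wrist','w2.png'); np.savez('w2.npz',img=c['img']); print(s['tcp_pos'])
for r in silhouettes('wrist','stub_a'):
    m=r['mask'].astype(np.uint8); ys,xs=np.nonzero(m); print('sil',round(r['score'],2),r['point'],m.sum(),xs.min(),xs.max(),ys.min(),ys.max())
for l in('stub_a','label','rack'):
  for r in landmark_of('wrist',l): print(l,round(r['score'],2),np.round(r['point'],1),atz(c,r['point'],dict(stub_a=.05,label=.034,rack=0)[l],s).round(4))
```

```text
[0.60048511 0.19958239 0.28014424]
sil 0.85 [275.9, 128.6] 3139 251 306 100 158
sil 0.75 [281.0, 58.7] 3841 252 311 21 90
sil 0.61 [283.2, 5.1] 808 253 313 0 14
stub_a 0.76 [276.1 132.8] [0.6106 0.1539 0.05  ]
stub_a 0.74 [279.3  57.5] [0.616  0.0729 0.05  ]
label 0.63 [320.4  29.8] [0.5736 0.037  0.034 ]
rack 0.78 [280.1 100. ] [0.6101 0.1152 0.    ]
```

View pics/w2.png

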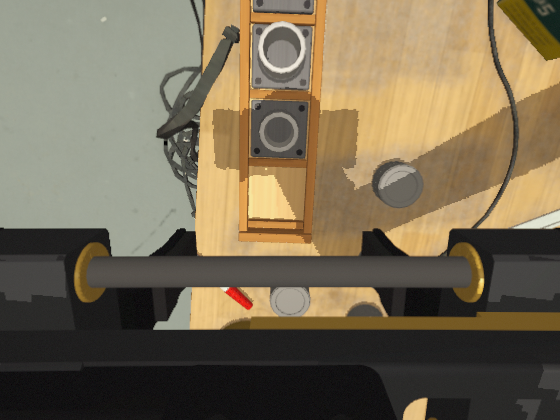

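The rack view shows stub mouths at (278,131) and (281,48), a third at the top edge, and the empty pocket at (277,195). I'll add a circle fitter and move to see all three.

step_arm:
  linear:
    - [50,-5,0]
    - [50,-5,0]
    - [0,0,0]
    - [0,0,0]
  delta_rot:
    - [0,0,-0.025]
    - [0,0,-0.025]
    - [0,0,0]
    - [0,0,0]
  grip: [87,87,87,87]

```text
time_s: 4.15
tcp_pos: [0.623, 0.1014, 0.2805]
ee_rot: [[0.159, -0.987, -0.0], [-0.987, -0.159, 0.0], [-0.0, 0.0, -1.0]]
wrist_force: [-1.0, 1.1, 0.4]
gripper_width: 1.0
gripper_force: 0.0
```

```bash
cat >> h.py <<'E'
def fit(c,s,z,radii,xy0,rng=.008):
    """centre (x,y) at height z whose circles of the given radii lie best on image edges"""
    g=cv2.GaussianBlur(cv2.cvtColor(c['img'],cv2.COLOR_RGB2GRAY).astype(np.float32),(0,0),1.0)
    gx=cv2.Sobel(g,cv2.CV_32F,1,0)/8;gy=cv2.Sobel(g,cv2.CV_32F,0,1)/8
    t=np.linspace(0,2*np.pi,120,endpoint=False); M=w2c(c,s)
    def P(x,y,r):
        X=np.stack([x+r*np.cos(t),y+r*np.sin(t),0*t+z,0*t+1]); q=M@X; u=np.stack([q[0],-q[1]])/-q[2]; u=u*(1+c['k1']*(u**2).sum(0))
        return (u*np.array([[c['fx']],[c['fy']]])+np.array([[c['cx']],[c['cy']]])).astype(np.float32)
    def score(x,y):
        v=0
        for r in radii:
            p=P(x,y,r); n=p-p.mean(1,keepdims=True); n/=np.linalg.norm(n,axis=0)
            m=[cv2.remap(a,p[0][None],p[1][None],cv2.INTER_LINEAR)[0] for a in(gx,gy)]
            v+=np.minimum(abs(m[0]*n[0]+m[1]*n[1]),12).mean()
        return v/len(radii)
    b=(-1,*xy0)
    for st in(rng/6,rng/30,rng/100):
        x0,y0=b[1:]; b=max((score(x0+i*st,y0+j*st),x0+i*st,y0+j*st) for i in range(-7,8) for j in range(-7,8))
    return b
E
python3 - <<'E'
from h import *
s=sense(); c=save('wrist','w3.png'); print(s['tcp_pos'])
for r in landmark_of('wrist','stub_a'):
  p=atz(c,r['point'],.05,s); print('stub',round(r['score'],2),p.round(4))
  for D in(28,33.5,39,44.5): print(D,np.round(fit(c,s,.115,[D/2000,D/2000-.005],p[:2]),4))
for l in('label','rack'):
  for r in landmark_of('wrist',l): print(l,round(r['score'],2),np.round(r['point'],1),atz(c,r['point'],dict(label=.034,rack=0)[l],s).round(4))
E
```

```text
[0.62300463 0.10138739 0.28050829]
stub 0.85 [ 0.6207 -0.0036  0.05  ]
28 [1.04085e+01 6.21600e-01 1.80000e-03]
33.5 [ 1.18252e+01  6.19300e-01 -1.90000e-03]
39 [8.8717e+00 6.2030e-01 1.4000e-03]
44.5 [ 7.245   0.6255 -0.0094]
stub 0.74 [0.6081 0.1499 0.05  ]
28 [6.4019 0.6127 0.1527]
33.5 [8.5906 0.6107 0.1466]
39 [11.5408  0.6087  0.1487]
44.5 [8.5403 0.6065 0.1516]
stub 0.59 [0.6117 0.0739 0.05  ]
28 [5.8437 0.6227 0.0697]
33.5 [6.7073 0.6198 0.0701]
39 [8.441  0.6148 0.0702]
44.5 [11.9985  0.614   0.0732]
label 0.71 [285.6 176.7] [0.6153 0.1085 0.034 ]
label 0.62 [387.2 251.1] [0.4657 0.1859 0.034 ]
label 0.56 [330.6 124.8] [0.5723 0.0373 0.034 ]
rack 0.69 [285.9 177.7] [0.613 0.116 0.   ]
```

All three stubs are identified, spaced 76 mm apart with the rack at about 4° yaw:
- left: 39 mm (a)
- middle: 44.5 mm (c)
- right: 33.5 mm (d)

The 28 mm stub is absent. I go to the first cap.

```bash
cat >> h.py <<'E'
YAW=np.radians(4.0)
def view(xy,top,yaw=YAW):
    t=np.array(xy)-.10*down(yaw)[:2,0]; return (*t,top+.165)
E
python3 - <<'E'
from h import *
plan([view((.4455,.2035),.036)],down(YAW))
E
```

```text
6 linear [[-38.0, 24.9, 13.3], [-37.7, 25.5, 13.3], [-37.3, 26.1, 13.3], [-36.9, 26.6, 13.2], [-36.5, 27.2, 13.3], [-36.0, 27.8, 13.2]] 
rot [[-0.0, 0.0, 0.015], [-0.0, 0.0, 0.015], [-0.0, 0.0, 0.015], [-0.0, 0.0, 0.015], [-0.0, 0.0, 0.015], [-0.0, 0.0, 0.015]]
```

step_arm:
  linear:
    - [-38,25,13.3]
    - [-38,25.5,13.3]
    - [-37,26,13.3]
    - [-37,26.5,13.3]
    - [-36.5,27,13.3]
    - [-36,28,13.3]
    - [0,0,0]
    - [0,0,0]
  delta_rot:
    - [0,0,0.015]
    - [0,0,0.015]
    - [0,0,0.015]
    - [0,0,0.015]
    - [0,0,0.015]
    - [0,0,0.015]
    - [0,0,0]
    - [0,0,0]
  grip: [87,87,87,87,87,87,87,87]

```text
time_s: 5.35
tcp_pos: [0.4391, 0.3031, 0.2011]
ee_rot: [[0.072, -0.997, 0.001], [-0.997, -0.072, 0.0], [-0.0, -0.001, -1.0]]
wrist_force: [-0.0, -0.3, 0.0]
gripper_width: 1.004
gripper_force: 0.0
```

```bash
cat >> h.py <<'E'
def caps(c,s):
    out=[]
    for r in landmark_of('wrist','cap_p'):
        p=atz(c,r['point'],0,s)[:2]; f=fit(c,s,.036,[.0285],p); out.append(f); print('cap',round(r['score'],2),p.round(4),np.round(f,4))
    return out
E
python3 - <<'E'
from h import *
s=sense(); c=save('wrist','w4.png'); print(s['tcp_pos'])
f=caps(c,s); t=min(f,key=lambda a:np.hypot(a[1]-.4455,a[2]-.2035)); x,y=t[1:]
plan([(x,y,.08),(x,y,.009)],down(YAW))
for r in(.0255,.027,.0285,.030): print(r,fit(c,s,.036,[r],(x,y)))
E
```

```text
[0.43911966 0.30307776 0.201119  ]
cap 0.82 [0.4483 0.3219] [8.9819 0.4473 0.3178]
cap 0.77 [0.5733 0.3797] [5.4266 0.5654 0.3787]
cap 0.68 [0.4465 0.205 ] [8.2035 0.4472 0.204 ]
5 linear [[32.9, -0.2, 40.4], [32.9, -0.2, 40.4], [33.0, -0.1, 40.3], [-0.0, 0.0, 35.5], [-0.0, 0.0, 35.5]] 
rot [[-0.0, 0.0, -0.0], [-0.0, 0.0, -0.0], [-0.0, 0.0, -0.0], [0.0, 0.0, 0.0], [0.0, 0.0, 0.0]]
0.0255 (np.float32(9.575124), np.float64(0.4471296825161381), np.float64(0.20370329384251687))
0.027 (np.float32(8.341642), np.float64(0.4474763491828048), np.float64(0.20556996050918352))
0.0285 (np.float32(8.203495), np.float64(0.44720968251613813), np.float64(0.20396996050918353))
0.03 (np.float32(4.4450502), np.float64(0.4442763491828048), np.float64(0.20762329384251688))
```

View pics/w4.png

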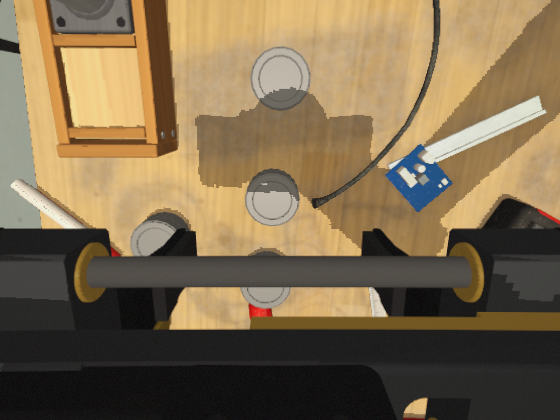

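The view shows the cap at (280,78), and the circle fit gives (0.447, 0.204). The cable end lies close to the second cap, at (315,203), so I'll have to grip that one at another angle. Now I grasp the first.

step_arm:
  linear:
    - [33,0,40]
    - [33,0,40]
    - [33,0,41]
    - [0,0,35]
    - [0,0,36]
    - [0,0,0]
    - [0,0,0]
    - [0,0,0]
    - [0,0,0]
    - [0,0,0]
  delta_rot:
    - [0,0,0]
    - [0,0,0]
    - [0,0,0]
    - [0,0,0]
    - [0,0,0]
    - [0,0,0]
    - [0,0,0]
    - [0,0,0]
    - [0,0,0]
    - [0,0,0]
  grip: [87,87,87,87,87,87,40,40,40,40]

```text
time_s: 6.7
tcp_pos: [0.4462, 0.2039, 0.0094]
ee_rot: [[0.07, -0.998, 0.001], [-0.998, -0.07, 0.001], [-0.001, -0.001, -1.0]]
wrist_force: [0.1, -0.1, 2.6]
gripper_width: 0.644
gripper_force: 30.0
```

Run:
```python
from h import *
s=sense(); print(s['tcp_pos'],s['gripper_width']*87,s['gripper_force'])
p=s['tcp_pos']; a=(.6087,.1487)
v=view(a,.115); plan([(p[0],p[1],.20),v],down(YAW))
```

```text
[0.44623887 0.20394462 0.00944971] 56.05748098544391 30.012077372521162
8 linear [[-0.0, -0.0, -47.6], [-0.0, -0.1, -47.7], [-0.1, -0.0, -47.6], [-0.0, -0.1, -47.7], [-8.4, -39.6, -19.9], [-8.4, -39.6, -20.0], [-8.4, -39.5, -19.9], [-8.4, -39.6, -20.0]] 
rot [[-0.0, 0.0, 0.0], [-0.0, 0.0, 0.0], [-0.0, 0.0, 0.0], [-0.0, 0.0, 0.0], [0.0, 0.0, 0.0], [0.0, 0.0, 0.0], [0.0, 0.0, 0.0], [0.0, 0.0, 0.0]]
```

step_arm:
  linear:
    - [0,0,-48]
    - [0,0,-48]
    - [0,0,-48]
    - [0,0,-47]
    - [-8.4,-39.5,-20]
    - [-8.4,-39.5,-20]
    - [-8.4,-39.5,-20]
    - [-8.4,-39.5,-20]
    - [0,0,0]
    - [0,0,0]
  delta_rot:
    - [0,0,0]
    - [0,0,0]
    - [0,0,0]
    - [0,0,0]
    - [0,0,0]
    - [0,0,0]
    - [0,0,0]
    - [0,0,0]
    - [0,0,0]
    - [0,0,0]
  grip: [40,40,40,40,40,40,40,40,40,40]

```text
time_s: 7.95
tcp_pos: [0.6003, 0.248, 0.2786]
ee_rot: [[0.07, -0.998, -0.002], [-0.998, -0.07, -0.001], [0.001, 0.003, -1.0]]
wrist_force: [-0.3, -0.6, -1.2]
gripper_width: 0.644
gripper_force: 30.0
```

Run:
```python
from h import *
s=sense(); c=save('wrist','w5.png'); print(s['tcp_pos'],s['gripper_width']*87,s['wrist_force'])
for D,xy in((39,(.6087,.1487)),(44.5,(.614,.0732))): print(D,np.round(fit(c,s,.115,[D/2000,D/2000-.005],xy,.006),4))
x,y=fit(c,s,.115,[.0195,.0145],(.6087,.1487),.006)[1:]
plan([(x,y,.16),(x,y,.128)],down(YAW))
```

```text
[0.60033409 0.24795554 0.27859191] 56.06861519099428 [-0.25704752 -0.56899981 -1.23233157]
39 [12.      0.6085  0.1496]
44.5 [4.064  0.6137 0.075 ]
4 linear [[32.8, -0.6, 39.6], [32.9, -0.6, 39.6], [32.8, -0.5, 39.7], [-0.0, 0.0, 32.0]] 
rot [[0.001, -0.0, 0.0], [0.001, -0.0, 0.0], [0.001, -0.0, 0.0], [0.0, 0.0, 0.0]]
```

View pics/w5.png

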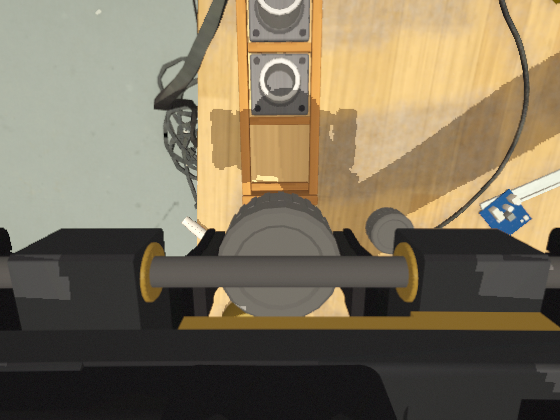

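```bash
sed -i 's/,12).mean/,60).mean/' h.py
python3 - <<'E'
from h import *
s=sense(); c=capture('wrist'); print(s['tcp_pos'])
for a in ([.0195,.0145],[.0195],[.0145]): print(np.round(fit(c,s,.115,a,(.6087,.1487),.006),4))
x,y=fit(c,s,.115,[.0195,.0145],(.6087,.1487),.006)[1:]
plan([(x,y,.16),(x,y,.128)],down(YAW))
z=s['tcp_pos'][2]-.009+.036
print(np.round(fit(c,s,z,[.0285],s['tcp_pos'][:2],.005),4))
E
```

```text
[0.60007533 0.24786453 0.27882632]
[28.7931  0.6082  0.1496]
[20.5519  0.608   0.1499]
[37.2435  0.6082  0.1496]
4 linear [[32.8, -0.5, 39.7], [32.8, -0.4, 39.8], [32.9, -0.4, 39.7], [-0.0, 0.1, 32.0]] 
rot [[0.001, -0.0, 0.0], [0.001, -0.0, 0.0], [0.001, -0.0, 0.0], [0.0, 0.0, 0.0]]
[7.5865 0.6023 0.2435]
```

step_arm:
  linear:
    - [33,-0.4,40]
    - [33,-0.4,40]
    - [32.5,-0.5,39]
    - [0,0,30]
    - [0,0,0]
    - [0,0,2]
    - [0,0,2]
    - [0,0,2]
    - [0,0,1]
    - [0,0,1]
  delta_rot:
    - [0,0,0]
    - [0,0,0]
    - [0,0,0]
    - [0,0,0]
    - [0,0,0]
    - [0,0,0]
    - [0,0,0]
    - [0,0,0]
    - [0,0,0]
    - [0,0,0]
  grip: [40,40,40,40,40,40,40,40,40,40]

```text
time_s: 9.3
tcp_pos: [0.6096, 0.1503, 0.1236]
ee_rot: [[0.07, -0.998, 0.0], [-0.998, -0.07, -0.0], [0.0, -0.0, -1.0]]
wrist_force: [-2.4, 0.1, 6.9]
gripper_width: 0.645
gripper_force: 30.0
```

step_arm:
  linear:
    - [0.8,1.3,-1.5]
    - [0,0,0]
    - [0,0,1.5]
    - [0,0,1]
    - [0,0,1]
    - [0,0,1]
  delta_rot:
    - [0,0,0]
    - [0,0,0]
    - [0,0,0]
    - [0,0,0]
    - [0,0,0]
    - [0,0,0]
  grip: [40,40,40,40,40,40]

```text
time_s: 10.05
tcp_pos: [0.6084, 0.149, 0.1234]
ee_rot: [[0.071, -0.997, 0.001], [-0.997, -0.071, -0.001], [0.001, -0.001, -1.0]]
wrist_force: [-7.6, 0.1, 17.7]
gripper_width: 0.642
gripper_force: 30.0
```

step_arm:
  linear:
    - [0,0,-2.5]
    - [1.5,0,0]
    - [0,1.5,0]
    - [-1.5,0,0]
    - [-1.5,0,0]
    - [0,-1.5,0]
    - [0,-1.5,0]
    - [1.5,0,0]
    - [1.5,0,0]
    - [-1.5,1.5,0]
  delta_rot:
    - [0,0,0]
    - [0,0,0]
    - [0,0,0]
    - [0,0,0]
    - [0,0,0]
    - [0,0,0]
    - [0,0,0]
    - [0,0,0]
    - [0,0,0]
    - [0,0,0]
  grip: [40,40,40,40,40,40,40,40,40,40]

```text
time_s: 11.3
tcp_pos: [0.6093, 0.1488, 0.1237]
ee_rot: [[0.071, -0.997, 0.002], [-0.997, -0.071, -0.001], [0.001, -0.002, -1.0]]
wrist_force: [2.5, -3.7, 5.8]
gripper_width: 0.649
gripper_force: 30.0
```

It stops at the rim, so the cap is smaller than 39 mm. I try it on stub d.

step_arm:
  linear:
    - [0,0,-50]
    - [10,0,-55]
    - [30,-1,-50]
    - [10,-1,0]
    - [0,0,0]
    - [0,0,0]
    - [0,0,0]
  delta_rot:
    - [0,0,0]
    - [0,0,0]
    - [0,0,0]
    - [0,0,0]
    - [0,0,0]
    - [0,0,0]
    - [0,0,0]
  grip: [40,40,40,40,40,40,40]

```text
time_s: 12.18
tcp_pos: [0.6132, 0.0999, 0.2755]
ee_rot: [[0.071, -0.997, -0.003], [-0.998, -0.071, -0.001], [0.001, 0.003, -1.0]]
wrist_force: [-0.3, -0.3, -1.2]
gripper_width: 0.64
gripper_force: 30.0
```

```bash
cat >> h.py <<'E'
def look_stub(D,xy):
    s=sense(); c=save('wrist','st.png'); r=D/2000; f=fit(c,s,.115,[r,r-.005],xy,.006); x,y=f[1:]
    print(s['tcp_pos'].round(4),s['ee_rot'].round(3).tolist(),s['gripper_width']*87,np.round(f,4)); print(fit(c,s,.115,[r],xy,.006)); plan([(x,y,.16),(x,y,.130)],down(YAW))
E
python3 -c "
from h import *
look_stub(33.5,(.6193,-.0019))"
```

```text
[0.6132 0.0999 0.2755] [[0.071, -0.997, -0.003], [-0.998, -0.071, -0.001], [0.001, 0.003, -1.0]] 55.66215194190162 [ 3.0018e+01  6.1950e-01 -2.0000e-03]
(np.float32(21.388403), 0.6193599999999999, -0.0021)
4 linear [[34.0, 0.3, 38.7], [34.0, 0.3, 38.6], [34.0, 0.4, 38.7], [-0.0, 0.0, 30.0]] 
rot [[0.001, -0.0, 0.0], [0.001, -0.0, 0.0], [0.001, -0.0, 0.0], [0.0, 0.0, 0.0]]
```

step_arm:
  linear:
    - [34,0.3,38.5]
    - [34,0.3,38.5]
    - [34,0.4,38.5]
    - [0,0,29]
    - [0,0,0]
    - [0,0,1.5]
    - [0,0,1.5]
    - [0,0,1.5]
    - [0,0,1.5]
    - [0,0,1.5]
  delta_rot:
    - [0,0,0]
    - [0,0,0]
    - [0,0,0]
    - [0,0,0]
    - [0,0,0]
    - [0,0,0]
    - [0,0,0]
    - [0,0,0]
    - [0,0,0]
    - [0,0,0]
  grip: [40,40,40,40,40,40,40,40,40,40]

```text
time_s: 13.48
tcp_pos: [0.62, -0.0023, 0.1254]
ee_rot: [[0.07, -0.998, 0.0], [-0.998, -0.07, 0.0], [-0.0, -0.0, -1.0]]
wrist_force: [0.1, 0.3, -1.9]
gripper_width: 0.643
gripper_force: 30.0
```

step_arm:
  linear:
    - [0.3,0.3,1.5]
    - [0,0,1.5]
    - [0,0,1.5]
    - [0,0,1.5]
    - [0,0,1.5]
  delta_rot:
    - [0,0,0]
    - [0,0,0]
    - [0,0,0]
    - [0,0,0]
    - [0,0,0]
  grip: [40,40,40,40,40]

```text
time_s: 14.1
tcp_pos: [0.6188, -0.0025, 0.1176]
ee_rot: [[0.07, -0.998, -0.002], [-0.998, -0.07, 0.0], [-0.0, 0.002, -1.0]]
wrist_force: [-3.3, 2.1, 1.4]
gripper_width: 0.646
gripper_force: 30.0
```

step_arm:
  linear:
    - [0,0,2]
    - [0,0,2]
    - [0,0,2]
    - [0,0,2]
    - [0,0,2]
    - [0,0,2]
    - [0,0,2]
  delta_rot:
    - [0,0,0]
    - [0,0,0]
    - [0,0,0]
    - [0,0,0]
    - [0,0,0]
    - [0,0,0]
    - [0,0,0]
  grip: [40,40,40,40,40,40,40]

```text
time_s: 14.98
tcp_pos: [0.6187, -0.0025, 0.1033]
ee_rot: [[0.07, -0.998, -0.002], [-0.998, -0.07, -0.0], [-0.0, 0.002, -1.0]]
wrist_force: [-5.3, 2.8, 2.7]
gripper_width: 0.648
gripper_force: 30.0
```

Cap 1 fits stub d. I push it home until the force rises, then release.

step_arm:
  linear:
    - [0,0,1]
    - [0,0,1]
    - [0,0,1]
    - [0,0,1]
    - [0,0,1]
    - [0,0,0]
  delta_rot:
    - [0,0,0]
    - [0,0,0]
    - [0,0,0]
    - [0,0,0]
    - [0,0,0]
    - [0,0,0]
  grip: [40,40,40,40,40,40]

```text
time_s: 15.72
tcp_pos: [0.6188, -0.0026, 0.1021]
ee_rot: [[0.071, -0.997, -0.001], [-0.997, -0.071, -0.001], [0.001, 0.001, -1.0]]
wrist_force: [-11.5, 3.8, 18.3]
gripper_width: 0.647
gripper_force: 30.0
```

step_arm:
  linear:
    - [0,0,-2]
    - [0,0,0]
    - [0,0,0]
    - [0,0,0]
    - [0,0,-50]
    - [0,0,-50]
  delta_rot:
    - [0,0,0]
    - [0,0,0]
    - [0,0,0]
    - [0,0,0]
    - [0,0,0]
    - [0,0,0]
  grip: [40,87,87,87,87,87]

```text
time_s: 16.48
tcp_pos: [0.6199, -0.0029, 0.2011]
ee_rot: [[0.07, -0.998, -0.001], [-0.998, -0.07, -0.001], [0.001, 0.001, -1.0]]
wrist_force: [1.2, 0.3, -0.1]
gripper_width: 0.991
gripper_force: 0.0
```

Run:
```python
from h import *
a=np.radians(-40); s=sense(); c=save('wrist','w6.png')
plan([(*view((.565,.379),.036,a)[:2],.22),view((.565,.379),.036,a)],down(a))
```

```text
10 linear [[-50.8, -4.2, -1.1], [-51.0, 0.1, -1.1], [-50.7, 4.5, -1.1], [-50.2, 8.9, -1.1], [-49.2, 13.1, -1.1], [-47.9, 17.3, -1.1], [-46.3, 21.4, -1.0], [-44.2, 25.3, -1.0], [-41.9, 29.0, -0.9], [0.0, -0.1, 19.0]] 
rot [[-0.002, 0.0, 0.086], [-0.002, 0.0, 0.086], [-0.002, 0.0, 0.086], [-0.002, 0.0, 0.086], [-0.002, 0.0, 0.086], [-0.002, 0.0, 0.086], [-0.002, 0.0, 0.086], [-0.002, 0.0, 0.086], [-0.002, 0.0, 0.086], [0.0, 0.0, 0.0]]
```

step_arm:
  linear:
    - [-51,-4,0]
    - [-51,0,0]
    - [-51,4.5,0]
    - [-50,9,0]
    - [-49,13,0]
    - [-48,17,0]
    - [-46.5,21.5,0]
    - [-44,25,0]
    - [-42,29,0]
    - [0,0,0]
  delta_rot:
    - [0,0,0.086]
    - [0,0,0.086]
    - [0,0,0.086]
    - [0,0,0.086]
    - [0,0,0.086]
    - [0,0,0.086]
    - [0,0,0.086]
    - [0,0,0.086]
    - [0,0,0.086]
    - [0,0,0]
  grip: [87,87,87,87,87,87,87,87,87,87]

```text
time_s: 17.77
tcp_pos: [0.6252, 0.4597, 0.198]
ee_rot: [[-0.644, -0.765, -0.001], [-0.765, 0.644, -0.001], [0.001, 0.0, -1.0]]
wrist_force: [0.9, -1.2, -1.2]
gripper_width: 1.002
gripper_force: 0.0
```

```bash
cat >> h.py <<'E'
def pick(xy,yaw,fn):
    s=sense(); c=save('wrist',fn); print(s['tcp_pos'].round(4),s['ee_rot'].round(3).tolist())
    f=caps(c,s); t=min(f,key=lambda a:np.hypot(a[1]-xy[0],a[2]-xy[1])); x,y=t[1:]
    print('target',x,y,fit(c,s,.036,[.0255],(x,y),.005)); plan([(x,y,.08),(x,y,.009)],down(yaw),s)
E
python3 -c "
from h import *
pick((.565,.379),np.radians(-40),'w7.png')"
```

```text
[0.6252 0.4597 0.198 ] [[-0.644, -0.765, -0.001], [-0.765, 0.644, -0.001], [0.001, 0.0, -1.0]]
cap 0.82 [0.4478 0.4235] [9.6347 0.4582 0.4179]
cap 0.63 [0.568  0.3779] [10.2075  0.567   0.381 ]
target 0.5669961568650131 0.3809508255847348 (np.float32(11.810189), np.float64(0.5669294901983465), np.float64(0.38061749225140146))
5 linear [[32.5, -2.1, 39.4], [32.6, -2.1, 39.3], [32.5, -2.0, 39.4], [-0.0, -0.0, 35.5], [-0.0, -0.0, 35.5]] 
rot [[0.0, -0.0, -0.001], [0.0, -0.0, -0.001], [0.0, -0.0, -0.001], [0.0, 0.0, 0.0], [0.0, 0.0, 0.0]]
```

View pics/w7.png

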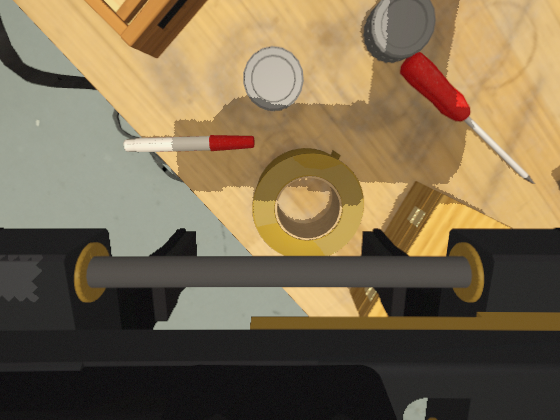

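The cap is at (273,78). The sides where the fingers go are clear, and the pen (row 143) and tape roll are out of the way. I grasp it.

step_arm:
  linear:
    - [32.5,-2,39.5]
    - [32.5,-2,39.5]
    - [32.5,-2,39.5]
    - [0,0,35]
    - [0,0,36]
    - [0,0,0]
    - [0,0,0]
    - [0,0,0]
    - [0,0,0]
    - [0,0,0]
  delta_rot:
    - [0,0,0]
    - [0,0,0]
    - [0,0,0]
    - [0,0,0]
    - [0,0,0]
    - [0,0,0]
    - [0,0,0]
    - [0,0,0]
    - [0,0,0]
    - [0,0,0]
  grip: [87,87,87,87,87,87,40,40,40,40]

```text
time_s: 19.12
tcp_pos: [0.5677, 0.3785, 0.0124]
ee_rot: [[-0.647, -0.762, 0.001], [-0.762, 0.647, 0.002], [-0.002, 0.0, -1.0]]
wrist_force: [0.8, -0.8, 2.7]
gripper_width: 0.649
gripper_force: 30.0
```

Run:
```python
from h import *
s=sense(); print(s['tcp_pos'],s['gripper_width']*87,s['gripper_force'],s['ee_rot'].round(3).tolist())
p=s['tcp_pos']; v=view((.6085,.149),.115); q=p.copy(); q[2]=.19; s['tcp_pos']=q
plan([v],down(YAW),s)
```

```text
[0.56771311 0.37848488 0.01241334] 56.470463561366685 30.017512505874038 [[-0.647, -0.762, 0.001], [-0.762, 0.647, 0.002], [-0.002, 0.0, -1.0]]
5 linear [[15.4, -21.9, -18.0], [18.6, -19.3, -18.0], [21.3, -16.2, -18.1], [23.6, -12.8, -18.0], [25.2, -8.9, -18.1]] 
rot [[-0.0, 0.0, -0.155], [-0.0, 0.0, -0.155], [-0.0, 0.0, -0.155], [-0.0, 0.0, -0.155], [-0.0, 0.0, -0.155]]
```

step_arm:
  linear:
    - [0,0,-59]
    - [0,0,-59]
    - [0,0,-60]
    - [15.5,-22,-18]
    - [18.5,-19.5,-18]
    - [21.5,-16,-18]
    - [23.5,-13,-18]
    - [25,-9,-18]
    - [0,0,0]
    - [0,0,0]
  delta_rot:
    - [0,0,0]
    - [0,0,0]
    - [0,0,0]
    - [0,0,-0.155]
    - [0,0,-0.155]
    - [0,0,-0.155]
    - [0,0,-0.155]
    - [0,0,-0.155]
    - [0,0,0]
    - [0,0,0]
  grip: [40,40,40,40,40,40,40,40,40,40]

```text
time_s: 20.38
tcp_pos: [0.6011, 0.2483, 0.2784]
ee_rot: [[0.07, -0.998, -0.002], [-0.998, -0.07, -0.0], [-0.0, 0.002, -1.0]]
wrist_force: [0.1, -0.1, -0.8]
gripper_width: 0.644
gripper_force: 30.0
```

Run:
```python
from h import *
look_stub(39,(.6085,.149))
# compare held-cap front edge with the first cap's picture
a=cv2.imread('pics/w5.png',0).astype(float); b=cv2.imread('pics/st.png',0).astype(float)
print([int(v) for v in a[180:240:2,275:285].mean(1)]);print([int(v) for v in b[180:240:2,275:285].mean(1)])
```

```text
[0.6011 0.2483 0.2784] [[0.07, -0.998, -0.002], [-0.998, -0.07, -0.0], [-0.0, 0.002, -1.0]] 55.98864573189095 [28.4861  0.6082  0.1496]
(np.float32(20.14902), 0.6080400000000001, 0.15)
4 linear [[33.1, -0.2, 39.4], [33.0, -0.1, 39.3], [33.1, -0.1, 39.4], [-0.0, 0.1, 30.0]] 
rot [[0.001, -0.0, 0.0], [0.001, -0.0, 0.0], [0.001, -0.0, 0.0], [0.0, 0.0, 0.0]]
[184, 87, 135, 153, 162, 110, 83, 81, 82, 82, 92, 82, 82, 82, 109, 109, 109, 114, 114, 114, 115, 115, 114, 95, 115, 114, 114, 114, 114, 114]
[191, 80, 137, 159, 156, 75, 82, 82, 83, 82, 82, 82, 82, 103, 109, 109, 114, 114, 114, 114, 114, 114, 95, 113, 114, 114, 115, 114, 114, 114]
```

step_arm:
  linear:
    - [33.5,-0.2,39.3]
    - [33.5,-0.1,39.3]
    - [33,0,39.3]
    - [0,0,27]
    - [0,0,0]
    - [0,0,1.5]
    - [0,0,1.5]
    - [0,0,1.5]
    - [0,0,1.5]
    - [0,0,1.5]
  delta_rot:
    - [0,0,0]
    - [0,0,0]
    - [0,0,0]
    - [0,0,0]
    - [0,0,0]
    - [0,0,0]
    - [0,0,0]
    - [0,0,0]
    - [0,0,0]
    - [0,0,0]
  grip: [40,40,40,40,40,40,40,40,40,40]

```text
time_s: 21.68
tcp_pos: [0.609, 0.1485, 0.127]
ee_rot: [[0.071, -0.997, 0.0], [-0.997, -0.071, 0.0], [-0.0, -0.0, -1.0]]
wrist_force: [0.5, -0.4, -1.4]
gripper_width: 0.644
gripper_force: 30.0
```

step_arm:
  linear:
    - [0,0,1.5]
    - [0,0,1.5]
    - [0,0,1.5]
    - [0,0,1.5]
    - [0,0,1]
  delta_rot:
    - [0,0,0]
    - [0,0,0]
    - [0,0,0]
    - [0,0,0]
    - [0,0,0]
  grip: [40,40,40,40,40]

```text
time_s: 22.3
tcp_pos: [0.6094, 0.1476, 0.1255]
ee_rot: [[0.073, -0.997, 0.002], [-0.997, -0.073, -0.002], [0.002, -0.002, -1.0]]
wrist_force: [-8.3, -2.7, 21.3]
gripper_width: 0.647
gripper_force: 30.0
```

step_arm:
  linear:
    - [0,0,-4]
    - [-1,1,0]
    - [0,0,1]
    - [0,1,1]
    - [-1,0,0]
    - [-1,-1,0]
    - [1,-1,0]
    - [1,0,0]
    - [0,1,0]
    - [0,0,0]
  delta_rot:
    - [0,0,0]
    - [0,0,0]
    - [0,0,0]
    - [0,0,0]
    - [0,0,0]
    - [0,0,0]
    - [0,0,0]
    - [0,0,0]
    - [0,0,0]
    - [0,0,0]
  grip: [40,40,40,40,40,40,40,40,40,40]

```text
time_s: 23.55
tcp_pos: [0.6094, 0.1485, 0.126]
ee_rot: [[0.073, -0.997, 0.004], [-0.997, -0.073, -0.001], [0.002, -0.004, -1.0]]
wrist_force: [-2.7, -3.3, 15.4]
gripper_width: 0.644
gripper_force: 30.0
```

step_arm:
  linear:
    - [0,0,-2]
    - [-1,1.2,0]
    - [0,0,1]
    - [0,1,0]
    - [-1,0,0]
    - [0,-1,0]
    - [0,-1,0]
    - [1,0,0]
    - [1,0,0]
    - [-1,1,0]
  delta_rot:
    - [0,0,0]
    - [0,0,0]
    - [0,0,0]
    - [0,0,0]
    - [0,0,0]
    - [0,0,0]
    - [0,0,0]
    - [0,0,0]
    - [0,0,0]
    - [0,0,0]
  grip: [40,40,40,40,40,40,40,40,40,40]

```text
time_s: 24.8
tcp_pos: [0.6088, 0.1501, 0.126]
ee_rot: [[0.072, -0.997, 0.006], [-0.997, -0.072, -0.0], [0.001, -0.006, -1.0]]
wrist_force: [0.2, -2.7, 9.8]
gripper_width: 0.647
gripper_force: 30.0
```

This cap stops at the rim of the 39 mm stub as well. Since d is already closed, it should be the 28 mm one, the leftover. I set it down on the clear bench where cap 1 stood.

Run:
```python
from h import *
s=sense();p=s['tcp_pos']; plan([(p[0],p[1],.19),(.46,.21,.10),(.46,.21,.018)],None,s)
s['tcp_pos']=np.array([.46,.21,.12]); s['ee_rot']=down(YAW); a=np.radians(45); plan([view((.4473,.3178),.036,a)],down(a),s)
```

```text
8 linear [[0.0, -0.2, -32.0], [0.0, -0.2, -32.0], [-17.6, 36.2, 22.3], [-17.7, 36.2, 22.3], [-17.6, 36.1, 22.3], [-17.7, 36.2, 22.2], [0.0, 0.2, 41.0], [0.0, 0.2, 41.0]] 
rot [[0.0, 0.0, 0.0], [0.0, 0.0, 0.0], [0.0, 0.0, 0.0], [0.0, 0.0, 0.0], [0.0, 0.0, 0.0], [0.0, 0.0, 0.0], [0.0, 0.0, 0.0], [0.0, 0.0, 0.0]]
4 linear [[-46.0, 17.7, -20.3], [-48.4, 9.2, -20.2], [-49.2, 0.5, -20.3], [-48.6, -8.3, -20.2]] 
rot [[0.0, 0.0, -0.179], [0.0, 0.0, -0.179], [0.0, 0.0, -0.179], [0.0, 0.0, -0.179]]
```

step_arm:
  linear:
    - [0,0,-32]
    - [0,0,-32]
    - [-17.6,36,22.3]
    - [-17.6,36,22.3]
    - [-17.6,36,22.3]
    - [-17.6,36,22.3]
    - [0,0,40]
    - [0,0,40]
    - [0,0,0]
    - [0,0,2]
  delta_rot:
    - [0,0,0]
    - [0,0,0]
    - [0,0,0]
    - [0,0,0]
    - [0,0,0]
    - [0,0,0]
    - [0,0,0]
    - [0,0,0]
    - [0,0,0]
    - [0,0,0]
  grip: [40,40,40,40,40,40,40,40,40,40]

```text
time_s: 26.05
tcp_pos: [0.4587, 0.2107, 0.0164]
ee_rot: [[0.071, -0.997, 0.001], [-0.997, -0.071, 0.001], [-0.001, -0.001, -1.0]]
wrist_force: [-0.2, -0.0, -0.9]
gripper_width: 0.648
gripper_force: 30.0
```

step_arm:
  linear:
    - [0,0,2]
    - [0,0,2]
    - [0,0,1]
    - [0,0,0]
  delta_rot:
    - [0,0,0]
    - [0,0,0]
    - [0,0,0]
    - [0,0,0]
  grip: [40,40,40,40]

```text
time_s: 26.55
tcp_pos: [0.4586, 0.2106, 0.012]
ee_rot: [[0.071, -0.997, 0.001], [-0.997, -0.071, 0.001], [-0.001, -0.002, -1.0]]
wrist_force: [-1.7, -0.1, 6.9]
gripper_width: 0.642
gripper_force: 30.0
```

step_arm:
  linear:
    - [0,0,0]
    - [0,0,0]
    - [0,0,0]
    - [0,0,-55]
    - [0,0,-55]
    - [-46,17.5,-20]
    - [-48.5,9,-20]
    - [-49,0.5,-20]
    - [-48.5,-8.5,-20]
    - [0,0,0]
  delta_rot:
    - [0,0,0]
    - [0,0,0]
    - [0,0,0]
    - [0,0,0]
    - [0,0,0]
    - [0,0,-0.179]
    - [0,0,-0.179]
    - [0,0,-0.179]
    - [0,0,-0.179]
    - [0,0,0]
  grip: [87,87,87,87,87,87,87,87,87,87]

```text
time_s: 27.8
tcp_pos: [0.3744, 0.3921, 0.2021]
ee_rot: [[0.712, -0.703, 0.002], [-0.703, -0.712, 0.003], [-0.001, -0.004, -1.0]]
wrist_force: [0.7, -0.6, -0.2]
gripper_width: 1.006
gripper_force: 0.0
```

step_arm:
  linear:
    - [0,0,0]
    - [0,0,0]
  delta_rot:
    - [0,0,0]
    - [0,0,0]
  grip: [87,87]

```text
time_s: 28.05
tcp_pos: [0.3751, 0.3874, 0.1998]
ee_rot: [[0.707, -0.707, -0.001], [-0.707, -0.707, -0.002], [0.0, 0.002, -1.0]]
wrist_force: [-0.5, 0.2, -0.2]
gripper_width: 1.002
gripper_force: 0.0
```

```bash
python3 -c "
from h import *
pick((.447,.318),np.radians(45),'w8.png')"
```

```text
[0.3751 0.3874 0.1998] [[0.707, -0.707, -0.001], [-0.707, -0.707, -0.002], [0.0, 0.002, -1.0]]
cap 0.63 [0.448  0.4192] [10.6226  0.447   0.4168]
target 0.4469739157400504 0.4168315434522556 (np.float32(9.873605), np.float64(0.4464239157400504), np.float64(0.41211487678558895))
5 linear [[10.0, -24.0, 39.9], [10.0, -23.9, 39.9], [9.9, -23.9, 40.0], [-0.0, 0.1, 35.5], [-0.0, 0.0, 35.5]] 
rot [[0.001, -0.0, -0.0], [0.001, -0.0, -0.0], [0.001, -0.0, -0.0], [0.0, 0.0, 0.0], [0.0, 0.0, 0.0]]
```

View pics/w8.png

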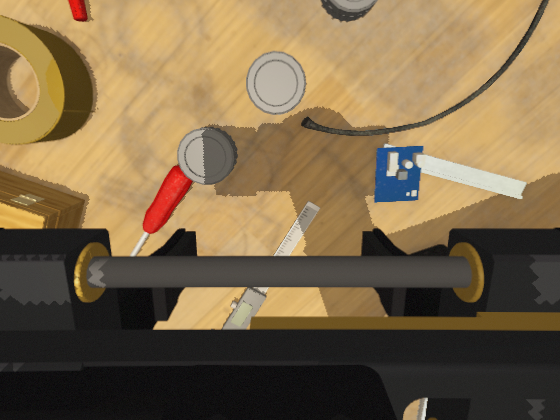

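Cap p2 is at (276,82), though the network missed it. Its two sides are clear, and the cable end at (305,122) lies off the finger path. I fit its circle directly.

Run:
```python
from h import *
s=sense(); c=capture('wrist'); print(s['tcp_pos'])
p=atz(c,(276,82),.036,s)
for r in(.0285,.0255): print(np.round(fit(c,s,.036,[r],p[:2],.006),4))
x,y=fit(c,s,.036,[.0285],p[:2],.006)[1:]
plan([(x,y,.08),(x,y,.009)],down(np.radians(45)),s)
```

```text
[0.37533005 0.38754331 0.20011659]
[12.5113  0.4469  0.3221]
[12.518   0.4471  0.322 ]
5 linear [[32.3, -1.5, 40.0], [32.3, -1.5, 40.1], [32.3, -1.5, 40.0], [-0.0, -0.0, 35.5], [-0.1, -0.1, 35.5]] 
rot [[0.0, -0.0, -0.0], [0.0, -0.0, -0.0], [0.0, -0.0, -0.0], [0.0, 0.0, 0.0], [0.0, 0.0, 0.0]]
```

step_arm:
  linear:
    - [32.3,-1.5,40]
    - [32.3,-1.5,40]
    - [32.3,-1.5,40]
    - [0,0,35.5]
    - [0,0,35.5]
    - [0,0,0]
    - [0,0,0]
    - [0,0,0]
    - [0,0,0]
    - [0,0,0]
  delta_rot:
    - [0,0,0]
    - [0,0,0]
    - [0,0,0]
    - [0,0,0]
    - [0,0,0]
    - [0,0,0]
    - [0,0,0]
    - [0,0,0]
    - [0,0,0]
    - [0,0,0]
  grip: [87,87,87,87,87,87,40,40,40,40]

```text
time_s: 29.45
tcp_pos: [0.4466, 0.3233, 0.0104]
ee_rot: [[0.708, -0.706, 0.0], [-0.706, -0.708, 0.0], [-0.0, -0.0, -1.0]]
wrist_force: [0.1, 0.3, 2.5]
gripper_width: 0.647
gripper_force: 30.0
```

Run:
```python
from h import *
s=sense(); print(s['tcp_pos'],s['gripper_width']*87,s['gripper_force'],s['ee_rot'].round(3).tolist())
p=s['tcp_pos']; v=view((.6085,.149),.115); q=p.copy(); q[2]=.16; s['tcp_pos']=q
plan([v],down(YAW),s)
```

```text
[0.44663979 0.32332679 0.01035582] 56.254152723933835 30.014635148691013 [[0.708, -0.706, 0.0], [-0.706, -0.708, 0.0], [-0.0, -0.0, -1.0]]
4 linear [[40.6, -14.1, -30.0], [37.4, -21.1, -30.0], [33.1, -27.5, -30.0], [27.6, -32.9, -30.0]] 
rot [[-0.0, 0.0, 0.179], [-0.0, 0.0, 0.179], [-0.0, 0.0, 0.179], [-0.0, 0.0, 0.179]]
```

step_arm:
  linear:
    - [0,0,-50]
    - [0,0,-50]
    - [0,0,-50]
    - [40.5,-14,-30]
    - [37.5,-21,-30]
    - [33,-27.5,-30]
    - [27.5,-33,-30]
    - [0,0,0]
    - [0,0,0]
    - [0,0,0]
  delta_rot:
    - [0,0,0]
    - [0,0,0]
    - [0,0,0]
    - [0,0,0.179]
    - [0,0,0.179]
    - [0,0,0.179]
    - [0,0,0.179]
    - [0,0,0]
    - [0,0,0]
    - [0,0,0]
  grip: [40,40,40,40,40,40,40,40,40,40]

```text
time_s: 30.7
tcp_pos: [0.6003, 0.2493, 0.2786]
ee_rot: [[0.073, -0.997, -0.002], [-0.997, -0.073, -0.001], [0.001, 0.002, -1.0]]
wrist_force: [-1.2, 0.6, -2.1]
gripper_width: 0.646
gripper_force: 30.0
```

```bash
python3 -c "
from h import *
look_stub(39,(.6085,.149))"
```

```text
[0.6003 0.2493 0.2786] [[0.073, -0.997, -0.002], [-0.997, -0.073, -0.001], [0.001, 0.002, -1.0]] 56.16507218896069 [28.8502  0.6082  0.1496]
(np.float32(20.566803), 0.60802, 0.14994)
4 linear [[33.3, -0.2, 39.6], [33.4, -0.3, 39.6], [33.3, -0.2, 39.7], [0.0, 0.0, 30.0]] 
rot [[0.001, -0.0, 0.001], [0.001, -0.0, 0.001], [0.001, -0.0, 0.001], [0.0, 0.0, 0.0]]
```

step_arm:
  linear:
    - [33,0.1,39.5]
    - [33,0.1,39.5]
    - [33,0.1,39.5]
    - [0,0,28]
    - [0,0,0]
    - [0,0,0]
    - [0,0,1.5]
    - [0,0,1.5]
    - [0,0,1.5]
    - [0,0,1.5]
  delta_rot:
    - [0,0,0]
    - [0,0,0]
    - [0,0,0]
    - [0,0,0]
    - [0,0,0]
    - [0,0,0]
    - [0,0,0]
    - [0,0,0]
    - [0,0,0]
    - [0,0,0]
  grip: [40,40,40,40,40,40,40,40,40,40]

```text
time_s: 32.0
tcp_pos: [0.6083, 0.1502, 0.1272]
ee_rot: [[0.071, -0.997, 0.0], [-0.997, -0.071, 0.0], [-0.0, -0.0, -1.0]]
wrist_force: [-0.1, 0.8, 0.3]
gripper_width: 0.644
gripper_force: 30.0
```

step_arm:
  linear:
    - [0,0,1.5]
    - [0,0,1.5]
    - [0,0,1.5]
    - [0,0,1]
  delta_rot:
    - [0,0,0]
    - [0,0,0]
    - [0,0,0]
    - [0,0,0]
  grip: [40,40,40,40]

```text
time_s: 32.5
tcp_pos: [0.6083, 0.1501, 0.1215]
ee_rot: [[0.071, -0.997, -0.0], [-0.997, -0.071, -0.0], [0.0, 0.0, -1.0]]
wrist_force: [-0.4, 0.8, -1.2]
gripper_width: 0.642
gripper_force: 30.0
```

step_arm:
  linear:
    - [0,0,1.5]
    - [0,0,1.5]
    - [0,0,1.5]
    - [0,0,1.5]
    - [0,0,0]
  delta_rot:
    - [0,0,0]
    - [0,0,0]
    - [0,0,0]
    - [0,0,0]
    - [0,0,0]
  grip: [40,40,40,40,40]

```text
time_s: 33.12
tcp_pos: [0.6086, 0.1501, 0.1206]
ee_rot: [[0.073, -0.997, 0.003], [-0.997, -0.073, -0.0], [0.001, -0.003, -1.0]]
wrist_force: [-8.1, -0.0, 18.3]
gripper_width: 0.645
gripper_force: 30.0
```

It stops 5 mm in, so this cap is larger: the 44.5 mm one. It goes on stub c.

step_arm:
  linear:
    - [0,0,-55]
    - [-11,0,-55]
    - [-12,0,-50]
    - [0,0,0]
    - [0,0,0]
    - [0,0,0]
  delta_rot:
    - [0,0,0]
    - [0,0,0]
    - [0,0,0]
    - [0,0,0]
    - [0,0,0]
    - [0,0,0]
  grip: [40,40,40,40,40,40]

```text
time_s: 33.88
tcp_pos: [0.6059, 0.1726, 0.2735]
ee_rot: [[0.071, -0.998, -0.004], [-0.998, -0.071, -0.002], [0.001, 0.004, -1.0]]
wrist_force: [-0.4, 0.2, -0.5]
gripper_width: 0.647
gripper_force: 30.0
```

```bash
python3 -c "
from h import *
look_stub(44.5,(.614,.0732))"
```

```text
[0.6059 0.1726 0.2735] [[0.071, -0.998, -0.004], [-0.998, -0.071, -0.002], [0.001, 0.004, -1.0]] 56.320926413543624 [28.8792  0.6139  0.0738]
(np.float32(20.476875), 0.61366, 0.0738)
4 linear [[33.0, -0.4, 37.9], [33.0, -0.4, 37.9], [32.9, -0.3, 38.0], [0.0, -0.0, 30.0]] 
rot [[0.001, -0.0, 0.0], [0.001, -0.0, 0.0], [0.001, -0.0, 0.0], [0.0, 0.0, 0.0]]
```

step_arm:
  linear:
    - [32.7,-0.2,38]
    - [32.7,-0.1,38]
    - [32.6,-0.1,38]
    - [0,0,28]
    - [0,0,0]
    - [0,0,0]
    - [0,0,1.5]
    - [0,0,1.5]
    - [0,0,1.5]
    - [0,0,1.5]
  delta_rot:
    - [0,0,0]
    - [0,0,0]
    - [0,0,0]
    - [0,0,0]
    - [0,0,0]
    - [0,0,0]
    - [0,0,0]
    - [0,0,0]
    - [0,0,0]
    - [0,0,0]
  grip: [40,40,40,40,40,40,40,40,40,40]

```text
time_s: 35.17
tcp_pos: [0.614, 0.0755, 0.1278]
ee_rot: [[0.071, -0.997, 0.0], [-0.997, -0.071, 0.0], [-0.0, -0.0, -1.0]]
wrist_force: [0.2, 0.1, -0.3]
gripper_width: 0.646
gripper_force: 30.0
```

step_arm:
  linear:
    - [0,0,1.5]
    - [0,0,1.5]
    - [0,0,1.5]
    - [0,0,1]
  delta_rot:
    - [0,0,0]
    - [0,0,0]
    - [0,0,0]
    - [0,0,0]
  grip: [40,40,40,40]

```text
time_s: 35.67
tcp_pos: [0.6142, 0.0755, 0.1241]
ee_rot: [[0.072, -0.997, 0.001], [-0.997, -0.072, -0.0], [0.0, -0.001, -1.0]]
wrist_force: [-3.7, 1.1, 11.0]
gripper_width: 0.644
gripper_force: 30.0
```

step_arm:
  linear:
    - [0,0,-2]
    - [1,0,0]
    - [0,0,1.5]
    - [0.7,0,0]
    - [0,1,0]
    - [0,0,0]
  delta_rot:
    - [0,0,0]
    - [0,0,0]
    - [0,0,0]
    - [0,0,0]
    - [0,0,0]
    - [0,0,0]
  grip: [40,40,40,40,40,40]

```text
time_s: 36.42
tcp_pos: [0.6145, 0.0746, 0.1244]
ee_rot: [[0.072, -0.997, 0.004], [-0.997, -0.072, 0.001], [-0.001, -0.004, -1.0]]
wrist_force: [-1.0, 2.6, 6.6]
gripper_width: 0.644
gripper_force: 30.0
```

step_arm:
  linear:
    - [1,0,0]
    - [0,1,0]
    - [0,0,0.5]
    - [1,0,0]
    - [0,-1,0]
    - [0,-1,0]
    - [0,-1,0]
    - [0,0,0]
  delta_rot:
    - [0,0,0]
    - [0,0,0]
    - [0,0,0]
    - [0,0,0]
    - [0,0,0]
    - [0,0,0]
    - [0,0,0]
    - [0,0,0]
  grip: [40,40,40,40,40,40,40,40]

```text
time_s: 37.42
tcp_pos: [0.6155, 0.0724, 0.1242]
ee_rot: [[0.072, -0.997, 0.001], [-0.997, -0.072, 0.0], [-0.0, -0.001, -1.0]]
wrist_force: [-3.9, 2.7, 10.1]
gripper_width: 0.646
gripper_force: 30.0
```

step_arm:
  linear:
    - [0,0,-55]
    - [-33,0,-50]
    - [-33,0,-50]
    - [-33,0,0]
    - [0,0,0]
    - [0,0,0]
    - [0,0,0]
  delta_rot:
    - [0,0,0]
    - [0,0,0]
    - [0,0,0]
    - [0,0,0]
    - [0,0,0]
    - [0,0,0]
    - [0,0,0]
  grip: [40,40,40,40,40,40,40]

```text
time_s: 38.3
tcp_pos: [0.6082, 0.1695, 0.2763]
ee_rot: [[0.07, -0.998, -0.001], [-0.998, -0.07, -0.001], [0.001, 0.001, -1.0]]
wrist_force: [0.9, -0.8, -0.6]
gripper_width: 0.642
gripper_force: 30.0
```

Run:
```python
from h import *
look_stub(44.5,(.614,.0732))
a=cv2.imread('pics/w5.png')[185:330,200:360];b=cv2.imread('pics/st.png')[185:330,200:360]
cv2.imwrite('pics/cmp.png',cv2.resize(np.vstack([a,b]),None,fx=2,fy=2))
cv2.imwrite('pics/cmp.png',cv2.resize(np.hstack([a,b]),(800,362)))
```

```text
[0.6082 0.1695 0.2763] [[0.07, -0.998, -0.001], [-0.998, -0.07, -0.001], [0.001, 0.001, -1.0]] 55.8261553850118 [27.8398  0.6139  0.0738]
(np.float32(20.17081), 0.6134599999999999, 0.07368000000000001)
4 linear [[31.9, 0.3, 38.9], [31.9, 0.3, 38.8], [32.0, 0.3, 38.9], [-0.0, -0.0, 30.0]] 
rot [[0.0, -0.0, -0.0], [0.0, -0.0, -0.0], [0.0, -0.0, -0.0], [0.0, 0.0, 0.0]]
```

View pics/cmp.png

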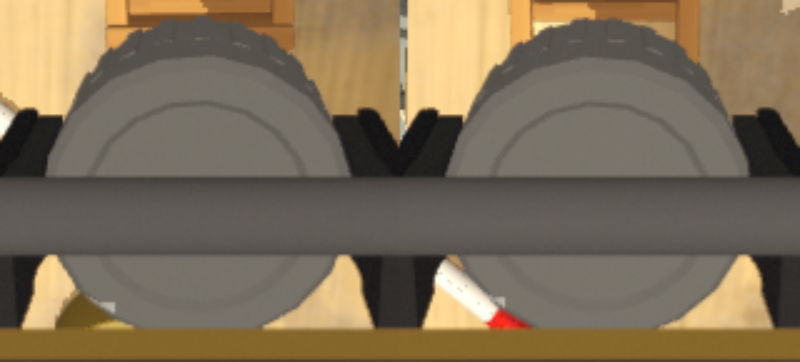

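The held cap sits in the gripper just as cap 1 did, so the offset is zero. I go again and correct the position just before contact.

step_arm:
  linear:
    - [32,0.4,39]
    - [32,0.4,39]
    - [32,0.4,39]
    - [0,0,28]
    - [0,0,0]
    - [0,0,0]
  delta_rot:
    - [0,0,0]
    - [0,0,0]
    - [0,0,0]
    - [0,0,0]
    - [0,0,0]
    - [0,0,0]
  grip: [40,40,40,40,40,40]

```text
time_s: 39.1
tcp_pos: [0.615, 0.0747, 0.1335]
ee_rot: [[0.071, -0.997, 0.002], [-0.997, -0.071, 0.0], [0.0, -0.002, -1.0]]
wrist_force: [-0.2, -0.0, -1.0]
gripper_width: 0.643
gripper_force: 30.0
```

step_arm:
  linear:
    - [1,1.4,3]
    - [0,0,0]
    - [0,0,1.5]
    - [0,0,1.5]
    - [0,0,1.5]
    - [0,0,1.5]
    - [0,0,1.5]
    - [0,0,1.5]
  delta_rot:
    - [0,0,0]
    - [0,0,0]
    - [0,0,0]
    - [0,0,0]
    - [0,0,0]
    - [0,0,0]
    - [0,0,0]
    - [0,0,0]
  grip: [40,40,40,40,40,40,40,40]

```text
time_s: 40.1
tcp_pos: [0.6125, 0.0736, 0.12]
ee_rot: [[0.071, -0.997, -0.0], [-0.997, -0.071, -0.0], [0.0, 0.0, -1.0]]
wrist_force: [-0.1, -0.0, -1.6]
gripper_width: 0.645
gripper_force: 30.0
```

step_arm:
  linear:
    - [0,0,2]
    - [0,0,2]
    - [0,0,2]
    - [0,0,2]
    - [0,0,2]
    - [0,0,2]
    - [0,0,2]
    - [0,0,2]
    - [0,0,2]
    - [0,0,0]
  delta_rot:
    - [0,0,0]
    - [0,0,0]
    - [0,0,0]
    - [0,0,0]
    - [0,0,0]
    - [0,0,0]
    - [0,0,0]
    - [0,0,0]
    - [0,0,0]
    - [0,0,0]
  grip: [40,40,40,40,40,40,40,40,40,40]

```text
time_s: 41.35
tcp_pos: [0.6127, 0.0736, 0.1033]
ee_rot: [[0.071, -0.997, 0.001], [-0.997, -0.071, -0.0], [0.0, -0.001, -1.0]]
wrist_force: [-2.5, -0.0, 4.7]
gripper_width: 0.647
gripper_force: 30.0
```

step_arm:
  linear:
    - [0,0,1.5]
    - [0,0,1.5]
    - [0,0,0]
    - [0,0,-3]
    - [0,0,0]
    - [0,0,0]
    - [0,0,0]
    - [0,0,-50]
    - [0,0,-50]
  delta_rot:
    - [0,0,0]
    - [0,0,0]
    - [0,0,0]
    - [0,0,0]
    - [0,0,0]
    - [0,0,0]
    - [0,0,0]
    - [0,0,0]
    - [0,0,0]
  grip: [40,40,40,40,87,87,87,87,87]

```text
time_s: 42.48
tcp_pos: [0.6123, 0.0734, 0.2024]
ee_rot: [[0.071, -0.997, -0.002], [-0.997, -0.071, -0.001], [0.001, 0.002, -1.0]]
wrist_force: [0.6, 0.7, -1.1]
gripper_width: 0.992
gripper_force: 0.0
```

Run:
```python
from h import *
a=np.radians(0); plan([view((.4465,.4175),.036,a)],down(a))
```

```text
9 linear [[-50.5, 14.9, 0.1], [-50.4, 15.3, 0.1], [-50.3, 15.7, 0.2], [-50.2, 16.1, 0.1], [-50.0, 16.5, 0.2], [-49.9, 16.9, 0.1], [-49.7, 17.2, 0.2], [-49.6, 17.7, 0.1], [-49.5, 18.0, 0.2]] 
rot [[0.0, -0.0, 0.008], [0.0, -0.0, 0.008], [0.0, -0.0, 0.008], [0.0, -0.0, 0.008], [0.0, -0.0, 0.008], [0.0, -0.0, 0.008], [0.0, -0.0, 0.008], [0.0, -0.0, 0.008], [0.0, -0.0, 0.008]]
```

step_arm:
  linear:
    - [-50.5,15,0]
    - [-50.5,15,0]
    - [-50,16,0]
    - [-50,16,0]
    - [-50,16.5,0]
    - [-50,17,0]
    - [-50,17,0]
    - [-49.5,18,0]
    - [-49.5,18,0]
    - [0,0,0]
  delta_rot:
    - [0,0,0.008]
    - [0,0,0.008]
    - [0,0,0.008]
    - [0,0,0.008]
    - [0,0,0.008]
    - [0,0,0.008]
    - [0,0,0.008]
    - [0,0,0.008]
    - [0,0,0.008]
    - [0,0,0]
  grip: [87,87,87,87,87,87,87,87,87,87]

```text
time_s: 43.72
tcp_pos: [0.4448, 0.5207, 0.2006]
ee_rot: [[0.003, -1.0, -0.001], [-1.0, -0.003, -0.001], [0.001, 0.001, -1.0]]
wrist_force: [-0.8, 0.7, -0.8]
gripper_width: 1.0
gripper_force: 0.0
```

step_arm:
  linear:
    - [0,0,0]
    - [0,0,0]
  delta_rot:
    - [0,0,0]
    - [0,0,0]
  grip: [87,87]

```text
time_s: 43.98
tcp_pos: [0.4472, 0.5164, 0.2022]
ee_rot: [[-0.002, -1.0, -0.0], [-1.0, 0.002, -0.0], [0.0, 0.0, -1.0]]
wrist_force: [0.5, 0.2, -1.0]
gripper_width: 1.001
gripper_force: 0.0
```

```bash
python3 -c "
from h import *
pick((.4465,.4175),0,'w9.png')"
```

```text
[0.4472 0.5164 0.2022] [[-0.002, -1.0, -0.0], [-1.0, 0.002, -0.0], [0.0, 0.0, -1.0]]
cap 0.59 [0.4459 0.4227] [8.4812 0.448  0.4204]
target 0.4480024923214609 0.4204489413447829 (np.float32(9.118665), np.float64(0.4480524923214609), np.float64(0.42028227467811624))
5 linear [[32.0, -0.3, 40.8], [32.0, -0.3, 40.7], [31.9, -0.3, 40.8], [-0.0, -0.0, 35.5], [-0.0, -0.0, 35.5]] 
rot [[0.0, -0.0, -0.001], [0.0, -0.0, -0.001], [0.0, -0.0, -0.001], [0.0, 0.0, 0.0], [0.0, 0.0, 0.0]]
```

View pics/w9.png

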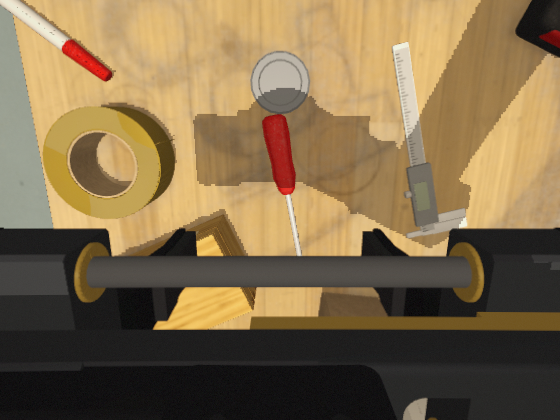

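The last cap is at (280,82), the screwdriver handle ends just behind it at (278,118), and both sides are clear. I grasp it.

step_arm:
  linear:
    - [32,-0.3,40.7]
    - [32,-0.3,40.7]
    - [32,-0.3,40.7]
    - [0,0,35.5]
    - [0,0,35.5]
    - [0,0,0]
    - [0,0,0]
    - [0,0,0]
    - [0,0,0]
    - [0,0,0]
  delta_rot:
    - [0,0,0]
    - [0,0,0]
    - [0,0,0]
    - [0,0,0]
    - [0,0,0]
    - [0,0,0]
    - [0,0,0]
    - [0,0,0]
    - [0,0,0]
    - [0,0,0]
  grip: [87,87,87,87,87,87,40,40,40,40]

```text
time_s: 45.32
tcp_pos: [0.4475, 0.4218, 0.0099]
ee_rot: [[-0.001, -1.0, 0.001], [-1.0, 0.001, 0.001], [-0.001, -0.001, -1.0]]
wrist_force: [1.0, -0.3, 1.7]
gripper_width: 0.646
gripper_force: 30.0
```

Run:
```python
from h import *
s=sense(); print(s['tcp_pos'],s['gripper_width']*87,s['gripper_force'],s['ee_rot'].round(3).tolist())
p=s['tcp_pos']; v=view((.6085,.149),.115); q=p.copy(); q[2]=.17; s['tcp_pos']=q
plan([v],down(YAW),s)
```

```text
[0.44745469 0.42184233 0.00987674] 56.17413545397905 30.011861356906593 [[-0.001, -1.0, 0.001], [-1.0, 0.001, 0.001], [-0.001, -0.001, -1.0]]
5 linear [[34.6, -30.9, -22.0], [35.0, -30.4, -22.0], [35.4, -29.9, -22.0], [35.8, -29.3, -22.0], [36.3, -28.9, -22.1]] 
rot [[-0.0, 0.0, -0.014], [-0.0, 0.0, -0.014], [-0.0, 0.0, -0.014], [-0.0, 0.0, -0.014], [-0.0, 0.0, -0.014]]
```

step_arm:
  linear:
    - [0,0,-53]
    - [0,0,-53]
    - [0,0,-54]
    - [34.5,-31,-22]
    - [35,-30.5,-22]
    - [35.5,-30,-22]
    - [36,-29,-22]
    - [36,-29,-22]
    - [0,0,0]
    - [0,0,0]
  delta_rot:
    - [0,0,0]
    - [0,0,0]
    - [0,0,0]
    - [0,0,-0.014]
    - [0,0,-0.014]
    - [0,0,-0.014]
    - [0,0,-0.014]
    - [0,0,-0.014]
    - [0,0,0]
    - [0,0,0]
  grip: [40,40,40,40,40,40,40,40,40,40]

```text
time_s: 46.58
tcp_pos: [0.601, 0.2485, 0.2782]
ee_rot: [[0.068, -0.998, -0.002], [-0.998, -0.068, -0.0], [0.0, 0.002, -1.0]]
wrist_force: [-0.4, -0.1, -0.4]
gripper_width: 0.645
gripper_force: 30.0
```

```bash
python3 -c "
from h import *
look_stub(39,(.6085,.149))
a=cv2.imread('pics/w5.png')[185:330,200:360];b=cv2.imread('pics/st.png')[185:330,200:360]
for i in(a,b):
  g=i.mean(2); print([int(x) for x in g[0:45:2,75:85].mean(1)])"
```

```text
[0.601  0.2485 0.2782] [[0.068, -0.998, -0.002], [-0.998, -0.068, -0.0], [0.0, 0.002, -1.0]] 56.12410569596573 [28.5954  0.6082  0.1497]
(np.float32(20.372145), 0.6080400000000001, 0.15)
4 linear [[33.2, -0.3, 39.3], [33.2, -0.2, 39.4], [33.1, -0.2, 39.3], [0.0, 0.0, 30.0]] 
rot [[0.001, -0.0, -0.0], [0.001, -0.0, -0.0], [0.001, -0.0, -0.0], [0.0, 0.0, 0.0]]
[130, 138, 150, 79, 81, 82, 81, 82, 82, 82, 81, 88, 108, 108, 111, 113, 112, 113, 113, 113, 101, 102, 113]
[144, 143, 120, 80, 81, 81, 90, 81, 81, 81, 107, 107, 107, 113, 113, 113, 112, 112, 111, 93, 112, 112, 112]
```

step_arm:
  linear:
    - [33,0.2,39]
    - [33,0.2,39]
    - [32,0.2,39]
    - [0,0,28]
    - [0,0,0]
    - [0,0,0]
  delta_rot:
    - [0,0,0]
    - [0,0,0]
    - [0,0,0]
    - [0,0,0]
    - [0,0,0]
    - [0,0,0]
  grip: [40,40,40,40,40,40]

```text
time_s: 47.38
tcp_pos: [0.6083, 0.1521, 0.1352]
ee_rot: [[0.071, -0.997, 0.002], [-0.997, -0.071, 0.0], [-0.0, -0.002, -1.0]]
wrist_force: [-0.3, 0.2, 0.2]
gripper_width: 0.649
gripper_force: 30.0
```

Contact with the rim is expected at TCP z of about 0.125. I correct by 1.2 mm and go down.

step_arm:
  linear:
    - [1.2,0.5,5]
    - [0,0,0]
    - [0,0,2]
    - [0,0,1.5]
    - [0,0,1.5]
    - [0,0,1.5]
    - [0,0,1.5]
    - [0,0,1.5]
  delta_rot:
    - [0,0,0]
    - [0,0,0]
    - [0,0,0]
    - [0,0,0]
    - [0,0,0]
    - [0,0,0]
    - [0,0,0]
    - [0,0,0]
  grip: [40,40,40,40,40,40,40,40]

```text
time_s: 48.38
tcp_pos: [0.6075, 0.1495, 0.1239]
ee_rot: [[0.07, -0.998, 0.002], [-0.998, -0.07, -0.001], [0.001, -0.001, -1.0]]
wrist_force: [-8.6, -0.1, 21.1]
gripper_width: 0.643
gripper_force: 30.0
```

step_arm:
  linear:
    - [0,0,-6]
    - [-1.3,-0.6,0]
    - [0,0,0]
    - [0,0,2]
    - [0,0,1]
    - [0,0,0]
    - [0,0.7,0]
    - [0,-1.4,0]
    - [0,0.7,0]
  delta_rot:
    - [0,0,0]
    - [0,0,0]
    - [0,0,0]
    - [0,0,0]
    - [0,0,0]
    - [0,0,0]
    - [0,0,0]
    - [0,0,0]
    - [0,0,0]
  grip: [40,40,40,40,40,40,40,40,40]

```text
time_s: 49.5
tcp_pos: [0.6078, 0.1508, 0.124]
ee_rot: [[0.069, -0.998, 0.0], [-0.998, -0.069, -0.001], [0.001, -0.0, -1.0]]
wrist_force: [-2.5, -0.5, 7.2]
gripper_width: 0.65
gripper_force: 30.0
```

step_arm:
  linear:
    - [-1,0,0]
    - [0,-1,0]
    - [1,0,0]
    - [1,0,0]
    - [0,1,0]
    - [0,1,0]
    - [-1,0,0]
    - [-1,0,0]
    - [-1,0,0]
    - [0,0,0]
  delta_rot:
    - [0,0,0]
    - [0,0,0]
    - [0,0,0]
    - [0,0,0]
    - [0,0,0]
    - [0,0,0]
    - [0,0,0]
    - [0,0,0]
    - [0,0,0]
    - [0,0,0]
  grip: [40,40,40,40,40,40,40,40,40,40]

```text
time_s: 50.75
tcp_pos: [0.6082, 0.1518, 0.1241]
ee_rot: [[0.07, -0.998, 0.003], [-0.998, -0.07, -0.002], [0.002, -0.003, -1.0]]
wrist_force: [1.4, -3.5, 6.6]
gripper_width: 0.643
gripper_force: 30.0
```

step_arm:
  linear:
    - [0,0,-6]
    - [0.8,0,0]
    - [0,0,0]
    - [0,0,0]
  delta_rot:
    - [0,0,0]
    - [0,0,0]
    - [0,0,0]
    - [0,0,0]
  grip: [40,40,40,40]

```text
time_s: 51.25
tcp_pos: [0.6065, 0.1521, 0.128]
ee_rot: [[0.069, -0.998, -0.001], [-0.998, -0.069, -0.0], [0.0, 0.001, -1.0]]
wrist_force: [-0.5, 0.5, -1.2]
gripper_width: 0.646
gripper_force: 30.0
```

step_arm:
  linear:
    - [1.1,-1.7,0]
    - [0,0,0]
    - [0,0,0]
  delta_rot:
    - [0,0,0]
    - [0,0,0]
    - [0,0,0]
  grip: [40,40,40]

```text
time_s: 51.62
tcp_pos: [0.6085, 0.1511, 0.1285]
ee_rot: [[0.069, -0.998, -0.0], [-0.998, -0.069, -0.0], [0.0, 0.0, -1.0]]
wrist_force: [-0.1, 0.5, -1.3]
gripper_width: 0.645
gripper_force: 30.0
```

step_arm:
  linear:
    - [0,0,2]
    - [0,0,1.5]
    - [0,0,1.5]
    - [0,0,1.5]
    - [0,0,0]
  delta_rot:
    - [0,0,0]
    - [0,0,0]
    - [0,0,0]
    - [0,0,0]
    - [0,0,0]
  grip: [40,40,40,40,40]

```text
time_s: 52.25
tcp_pos: [0.6085, 0.151, 0.124]
ee_rot: [[0.069, -0.998, 0.001], [-0.998, -0.069, -0.0], [0.0, -0.001, -1.0]]
wrist_force: [-4.5, -0.7, 7.4]
gripper_width: 0.643
gripper_force: 30.0
```

step_arm:
  linear:
    - [0,2,-0.7]
    - [-1.5,0,0]
    - [0,-2,0]
    - [0,-2,0]
    - [1.5,0,0]
    - [1.5,0,0]
    - [0,2,0]
    - [0,2,0]
    - [-1.5,-2,0]
    - [0,0,0]
  delta_rot:
    - [0,0,0]
    - [0,0,0]
    - [0,0,0]
    - [0,0,0]
    - [0,0,0]
    - [0,0,0]
    - [0,0,0]
    - [0,0,0]
    - [0,0,0]
    - [0,0,0]
  grip: [40,40,40,40,40,40,40,40,40,40]

```text
time_s: 53.5
tcp_pos: [0.6086, 0.1505, 0.124]
ee_rot: [[0.069, -0.998, -0.0], [-0.998, -0.069, -0.001], [0.001, 0.0, -1.0]]
wrist_force: [-1.2, -1.4, 8.7]
gripper_width: 0.643
gripper_force: 30.0
```

This cap stops at the rim everywhere too, so the earlier one may have been misaligned. I set this one down and retry that one with more careful alignment.

Run:
```python
from h import *
s=sense();p=s['tcp_pos']; plan([(p[0],p[1],.18),(.51,.35,.09),(.51,.35,.014)],None,s)
s['tcp_pos']=np.array([.51,.35,.09]); s['ee_rot']=down(YAW); plan([view((.4586,.2106),.036)],down(YAW),s)
```

```text
9 linear [[0.0, 0.0, -28.0], [0.1, 0.0, -28.0], [-41.2, 16.9, 17.9], [-41.2, 16.9, 18.0], [-41.2, 16.9, 17.9], [-41.2, 16.9, 18.0], [-41.2, 16.9, 17.9], [-0.1, -0.0, 38.0], [-0.0, -0.0, 38.0]] 
rot [[0.0, 0.0, 0.0], [0.0, 0.0, 0.0], [0.0, 0.0, 0.0], [0.0, 0.0, 0.0], [0.0, 0.0, 0.0], [0.0, 0.0, 0.0], [0.0, 0.0, 0.0], [0.0, 0.0, 0.0], [0.0, 0.0, 0.0]]
3 linear [[11.8, 20.3, -37.0], [11.8, 20.3, -37.0], [11.9, 20.4, -37.0]] 
rot [[0.0, 0.0, 0.0], [0.0, 0.0, 0.0], [0.0, 0.0, 0.0]]
```

step_arm:
  linear:
    - [0,0,-30]
    - [0,0,-30]
    - [-41,17,18]
    - [-41,17,18]
    - [-41,17,18]
    - [-41,17,18]
    - [-41,17,18]
    - [0,0,38]
    - [0,0,38]
    - [0,0,0]
  delta_rot:
    - [0,0,0]
    - [0,0,0]
    - [0,0,0]
    - [0,0,0]
    - [0,0,0]
    - [0,0,0]
    - [0,0,0]
    - [0,0,0]
    - [0,0,0]
    - [0,0,0]
  grip: [40,40,40,40,40,40,40,40,40,40]

```text
time_s: 54.75
tcp_pos: [0.507, 0.3473, 0.0129]
ee_rot: [[0.068, -0.998, -0.007], [-0.998, -0.068, -0.007], [0.006, 0.008, -1.0]]
wrist_force: [0.1, -0.2, -0.0]
gripper_width: 0.646
gripper_force: 30.0
```

step_arm:
  linear:
    - [0,0,0]
    - [0,0,2]
  delta_rot:
    - [0,0,0]
    - [0,0,0]
  grip: [40,40]

```text
time_s: 55.0
tcp_pos: [0.5102, 0.35, 0.0162]
ee_rot: [[0.069, -0.998, 0.001], [-0.998, -0.069, 0.002], [-0.001, -0.001, -1.0]]
wrist_force: [0.5, -0.0, -0.5]
gripper_width: 0.645
gripper_force: 30.0
```

step_arm:
  linear:
    - [0,0,2]
    - [0,0,2]
    - [0,0,1]
    - [0,0,0]
    - [0,0,0]
    - [0,0,0]
    - [0,0,-50]
    - [12,20,-47]
    - [12,20,-47]
    - [12,20,-47]
  delta_rot:
    - [0,0,0]
    - [0,0,0]
    - [0,0,0]
    - [0,0,0]
    - [0,0,0]
    - [0,0,0]
    - [0,0,0]
    - [0,0,0]
    - [0,0,0]
    - [0,0,0]
  grip: [40,40,40,87,87,87,87,87,87,87]

```text
time_s: 56.25
tcp_pos: [0.4516, 0.3091, 0.2023]
ee_rot: [[0.069, -0.998, 0.0], [-0.998, -0.069, 0.0], [-0.0, -0.0, -1.0]]
wrist_force: [0.1, 0.1, 0.1]
gripper_width: 0.995
gripper_force: 0.0
```

step_arm:
  linear:
    - [0,0,0]
    - [0,0,0]
    - [0,0,0]
  delta_rot:
    - [0,0,0]
    - [0,0,0]
    - [0,0,0]
  grip: [87,87,87]

```text
time_s: 56.62
tcp_pos: [0.452, 0.3093, 0.1991]
ee_rot: [[0.069, -0.998, -0.002], [-0.998, -0.069, -0.002], [0.002, 0.002, -1.0]]
wrist_force: [-0.2, -0.0, -1.2]
gripper_width: 0.997
gripper_force: 0.0
```

```bash
python3 -c "
from h import *
pick((.4586,.2106),YAW,'w10.png')"
```

```text
[0.452  0.3093 0.1991] [[0.069, -0.998, -0.002], [-0.998, -0.069, -0.002], [0.002, 0.002, -1.0]]
cap 0.82 [0.4643 0.2129] [8.3565 0.4606 0.2109]
cap 0.67 [0.5126 0.3467] [12.1572  0.5081  0.3411]
target 0.4606008126621316 0.2108880545028076 (np.float32(10.020455), np.float64(0.46071747932879825), np.float64(0.21055472116947427))
5 linear [[32.8, -0.7, 39.8], [32.9, -0.7, 39.7], [32.9, -0.6, 39.7], [0.1, 0.0, 35.5], [0.0, 0.0, 35.5]] 
rot [[0.001, -0.001, -0.0], [0.001, -0.001, -0.0], [0.001, -0.001, -0.0], [0.0, 0.0, 0.0], [0.0, 0.0, 0.0]]
```

The cap released at TCP x 0.4586 reads 0.4606 in the picture, so the camera reads x about 1–2 mm too large. Both caps that went on did so about 1 mm below the fitted x. I aim at x = 0.607 for stub a.

step_arm:
  linear:
    - [33,0.6,39.8]
    - [33,0.6,39.8]
    - [33,0.6,39.8]
    - [0,0,35]
    - [0,0,35]
    - [0,0,0]
    - [0,0,0]
    - [0,0,0]
    - [0,0,0]
    - [0,0,0]
  delta_rot:
    - [0,0,0]
    - [0,0,0]
    - [0,0,0]
    - [0,0,0]
    - [0,0,0]
    - [0,0,0]
    - [0,0,0]
    - [0,0,0]
    - [0,0,0]
    - [0,0,0]
  grip: [87,87,87,87,87,87,40,40,40,40]

```text
time_s: 57.98
tcp_pos: [0.4577, 0.2112, 0.0122]
ee_rot: [[0.069, -0.998, 0.001], [-0.998, -0.069, 0.001], [-0.001, -0.001, -1.0]]
wrist_force: [-0.1, -0.6, 1.3]
gripper_width: 0.646
gripper_force: 30.0
```

Run:
```python
from h import *
s=sense(); print(s['tcp_pos'],s['gripper_width']*87,s['ee_rot'].round(3).tolist())
p=s['tcp_pos']; plan([(p[0],p[1],.10),(.607,.1496,.19),(.607,.1496,.134)],down(YAW),s)
```

```text
[0.4577071  0.21117572 0.01215211] 56.24263441258983 [[0.069, -0.998, 0.001], [-0.998, -0.069, 0.001], [-0.001, -0.001, -1.0]]
8 linear [[-0.0, -0.1, -43.9], [-0.0, 0.0, -43.9], [17.9, -36.2, -22.5], [18.0, -36.1, -22.5], [17.9, -36.2, -22.5], [18.0, -36.1, -22.6], [-0.0, -0.0, 28.0], [-0.1, -0.0, 28.0]] 
rot [[-0.001, 0.001, -0.0], [-0.001, 0.001, -0.0], [0.0, 0.0, 0.0], [0.0, 0.0, 0.0], [0.0, 0.0, 0.0], [0.0, 0.0, 0.0], [0.0, 0.0, 0.0], [0.0, 0.0, 0.0]]
```

step_arm:
  linear:
    - [0,0,-55]
    - [0,0,-53]
    - [18,-36,-18]
    - [18,-36,-18]
    - [18,-36,-18]
    - [18,-36,-18]
    - [0,0,28]
    - [0,0,28]
    - [0,0,0]
    - [0,0,0]
  delta_rot:
    - [0,0,0]
    - [0,0,0]
    - [0,0,0]
    - [0,0,0]
    - [0,0,0]
    - [0,0,0]
    - [0,0,0]
    - [0,0,0]
    - [0,0,0]
    - [0,0,0]
  grip: [40,40,40,40,40,40,40,40,40,40]

```text
time_s: 59.22
tcp_pos: [0.6065, 0.1491, 0.1365]
ee_rot: [[0.07, -0.998, 0.002], [-0.998, -0.07, 0.0], [-0.0, -0.002, -1.0]]
wrist_force: [0.1, -0.0, 0.8]
gripper_width: 0.643
gripper_force: 30.0
```

step_arm:
  linear:
    - [0,0,0]
    - [0,0,0]
  delta_rot:
    - [0,0,0]
    - [0,0,0]
  grip: [40,40]

```text
time_s: 59.48
tcp_pos: [0.6063, 0.1492, 0.1365]
ee_rot: [[0.069, -0.998, 0.002], [-0.998, -0.069, 0.001], [-0.001, -0.002, -1.0]]
wrist_force: [0.5, 0.6, -1.2]
gripper_width: 0.642
gripper_force: 30.0
```

Shift by (−0.5, −0.5) mm, then go down.

step_arm:
  linear:
    - [-0.5,-0.5,6]
    - [0,0,0]
    - [0,0,2]
    - [0,0,1.5]
    - [0,0,1.5]
    - [0,0,1.5]
    - [0,0,1.5]
    - [0,0,1.5]
    - [0,0,0]
  delta_rot:
    - [0,0,0]
    - [0,0,0]
    - [0,0,0]
    - [0,0,0]
    - [0,0,0]
    - [0,0,0]
    - [0,0,0]
    - [0,0,0]
    - [0,0,0]
  grip: [40,40,40,40,40,40,40,40,40]

```text
time_s: 60.6
tcp_pos: [0.6063, 0.1494, 0.1197]
ee_rot: [[0.069, -0.998, -0.0], [-0.998, -0.069, -0.0], [0.0, 0.0, -1.0]]
wrist_force: [0.2, 0.2, -0.6]
gripper_width: 0.644
gripper_force: 30.0
```

It goes in 7 mm freely, so this is the 39 mm cap. I push it home (about 0.105).

step_arm:
  linear:
    - [0,0,2]
    - [0,0,2]
    - [0,0,2]
    - [0,0,2]
    - [0,0,2]
    - [0,0,2]
    - [0,0,2]
    - [0,0,2]
    - [0,0,1.5]
    - [0,0,0]
  delta_rot:
    - [0,0,0]
    - [0,0,0]
    - [0,0,0]
    - [0,0,0]
    - [0,0,0]
    - [0,0,0]
    - [0,0,0]
    - [0,0,0]
    - [0,0,0]
    - [0,0,0]
  grip: [40,40,40,40,40,40,40,40,40,40]

```text
time_s: 61.85
tcp_pos: [0.6066, 0.1494, 0.1048]
ee_rot: [[0.07, -0.998, 0.001], [-0.998, -0.07, -0.0], [0.0, -0.001, -1.0]]
wrist_force: [-4.3, -0.4, 8.5]
gripper_width: 0.644
gripper_force: 30.0
```

step_arm:
  linear:
    - [0,0,1.5]
    - [0,0,0.5]
    - [0,0,0]
    - [0,0,-3]
    - [0,0,0]
    - [0,0,0]
    - [0,0,0]
    - [0,0,-55]
    - [0,0,-55]
    - [0,0,-50]
  delta_rot:
    - [0,0,0]
    - [0,0,0]
    - [0,0,0]
    - [0,0,0]
    - [0,0,0]
    - [0,0,0]
    - [0,0,0]
    - [0,0,0]
    - [0,0,0]
    - [0,0,0]
  grip: [40,40,40,40,87,87,87,87,87,87]

```text
time_s: 63.1
tcp_pos: [0.6065, 0.1494, 0.2651]
ee_rot: [[0.069, -0.998, 0.001], [-0.998, -0.069, 0.0], [-0.0, -0.001, -1.0]]
wrist_force: [1.1, -0.1, 0.8]
gripper_width: 0.992
gripper_force: 0.0
```

Run:
```python
from h import *
s=sense(); print(s['tcp_pos'])
plan([(.66,-.16,.26)],down(np.radians(-97)),s,step=.045)
```

```text
[0.60653303 0.14939549 0.26506648]
10 linear [[31.2, -3.2, 0.5], [30.2, -8.6, 0.5], [28.2, -13.8, 0.5], [25.4, -18.5, 0.5], [21.7, -22.7, 0.5], [17.4, -26.1, 0.5], [12.6, -28.8, 0.5], [7.4, -30.5, 0.5], [1.9, -31.3, 0.5], [-3.6, -31.2, 0.6]] 
rot [[-0.0, 0.0, 0.176], [-0.0, 0.0, 0.176], [-0.0, 0.0, 0.176], [-0.0, 0.0, 0.176], [-0.0, 0.0, 0.176], [-0.0, 0.0, 0.176], [-0.0, 0.0, 0.176], [-0.0, 0.0, 0.176], [-0.0, 0.0, 0.176], [-0.0, 0.0, 0.176]]
```

step_arm:
  linear:
    - [31,-3,0.5]
    - [30,-8.5,0.5]
    - [28,-14,0.5]
    - [25.5,-18.5,0.5]
    - [22,-22.5,0.5]
    - [17.5,-26,0.5]
    - [12.5,-29,0.5]
    - [7.5,-30.5,0.5]
    - [2,-31,0.5]
    - [-3.5,-31,0.5]
  delta_rot:
    - [0,0,0.176]
    - [0,0,0.176]
    - [0,0,0.176]
    - [0,0,0.176]
    - [0,0,0.176]
    - [0,0,0.176]
    - [0,0,0.176]
    - [0,0,0.176]
    - [0,0,0.176]
    - [0,0,0.176]
  grip: [87,87,87,87,87,87,87,87,87,87]

```text
time_s: 64.35
tcp_pos: [0.6593, -0.1603, 0.2577]
ee_rot: [[-0.992, 0.126, -0.001], [0.126, 0.992, 0.0], [0.001, 0.0, -1.0]]
wrist_force: [0.6, 0.8, -0.7]
gripper_width: 0.999
gripper_force: 0.0
```

step_arm:
  linear:
    - [0,0,0]
    - [0,0,0]
    - [0,0,0]
  delta_rot:
    - [0,0,0]
    - [0,0,0]
    - [0,0,0]
  grip: [70,62,62]

```text
time_s: 64.72
tcp_pos: [0.6591, -0.1584, 0.2584]
ee_rot: [[-0.993, 0.118, 0.0], [0.118, 0.993, 0.0], [-0.0, 0.0, -1.0]]
wrist_force: [0.0, -0.7, 0.1]
gripper_width: 0.756
gripper_force: 0.0
```

Run:
```python
from h import *
s=sense(); c=save('wrist','w11.png'); print(s['tcp_pos'],s['ee_rot'].round(3).tolist(),s['joints'].round(0))
Z=dict(scanner=.014,window=.031,cradle=0,label=.034,spot=.031)
for l in Z:
  for r in landmark_of('wrist',l): print(l,round(r['score'],2),np.round(r['point'],1),atz(c,r['point'],Z[l],s).round(4))
for r in silhouettes('wrist','scanner'):
  m=r['mask']; ys,xs=np.nonzero(m); print('sil',r['score'],m.sum(),xs.min(),xs.max(),ys.min(),ys.max());
```

```text
[ 0.65914161 -0.15843004  0.25838643] [[-0.993, 0.118, 0.0], [0.118, 0.993, 0.0], [-0.0, 0.0, -1.0]] [  0.  26.  12.  -0. -76. -97.]
scanner 0.89 [272.6  70.2] [ 0.5447 -0.1508  0.014 ]
window 0.82 [274.5 135.3] [ 0.6168 -0.1572  0.031 ]
window 0.43 [485.5 106.4] [0.6136 0.0824 0.031 ]
label 0.87 [446.1  69.8] [0.5695 0.0367 0.034 ]
sil 0.72 5631 250 302 0 137
```

View pics/w11.png

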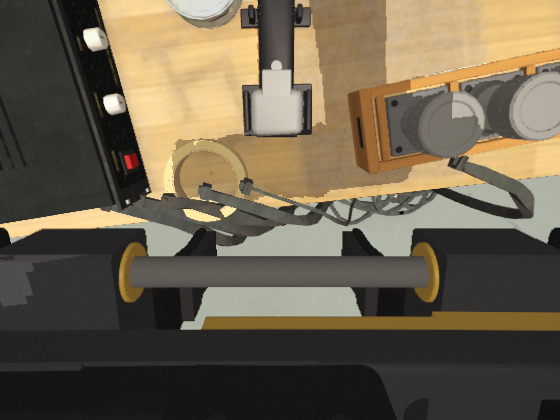

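The picture shows the reader upright in its cradle at (275,100), the tin at the top edge near (205,0), and the caps seated on d and c. I move back to see the handle and tin properly.

step_arm:
  linear:
    - [45,0,0]
    - [45,0,0]
    - [0,0,0]
    - [0,0,0]
    - [0,0,0]
  delta_rot:
    - [0,0,0]
    - [0,0,0]
    - [0,0,0]
    - [0,0,0]
    - [0,0,0]
  grip: [64,64,64,64,64]

```text
time_s: 65.7
tcp_pos: [0.5708, -0.1485, 0.2582]
ee_rot: [[-0.993, 0.12, 0.0], [0.12, 0.993, -0.0], [-0.0, -0.0, -1.0]]
wrist_force: [0.5, -0.4, 0.0]
gripper_width: 0.734
gripper_force: 0.0
```

Run:
```python
from h import *
s=sense(); c=save('wrist','w12.png'); print(s['tcp_pos'],s['ee_rot'].round(3).tolist())
Z=dict(scanner=.014,window=.031,cradle=0,label=.034)
for l in Z:
  for r in landmark_of('wrist',l)[:2]: print(l,round(r['score'],2),np.round(r['point'],1),atz(c,r['point'],Z[l],s).round(4))
r=silhouettes('wrist','scanner')[0]; m=r['mask']
for row in range(0,260,12):
  xs=np.nonzero(m[row])[0]
  if len(xs): p=atz(c,((xs.min()+xs.max())/2,row),.046,s); print(row,xs.min(),xs.max(),p.round(4)[:2])
```

```text
[ 0.57078131 -0.14853162  0.25821608] [[-0.993, 0.12, 0.0], [0.12, 0.993, -0.0], [-0.0, -0.0, -1.0]]
window 0.9 [280.1 210.5] [ 0.6194 -0.1516  0.031 ]
cradle 0.45 [277.5 206.7] [ 0.623  -0.1553  0.    ]
label 0.94 [436.2 150.2] [0.5678 0.0365 0.034 ]
84 261 290 [ 0.4743 -0.1393]
96 260 292 [ 0.4865 -0.1402]
108 260 293 [ 0.4989 -0.1412]
120 260 293 [ 0.5115 -0.1427]
132 260 293 [ 0.5243 -0.1443]
144 261 293 [ 0.5374 -0.1453]
156 261 293 [ 0.5507 -0.147 ]
168 257 298 [ 0.5644 -0.148 ]
180 253 301 [ 0.5781 -0.1503]
192 253 301 [ 0.5922 -0.152 ]
204 254 301 [ 0.6067 -0.1532]
```

View pics/w12.png

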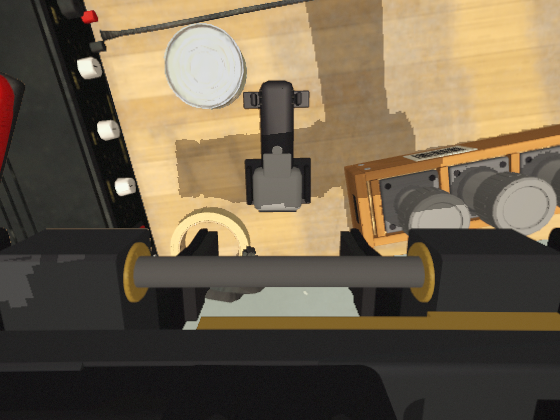

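The handle is clear on both sides, the label is visible at (437,150), and the tin stands clear behind the gripper body. Now I grasp the reader at about (0.548, -0.1455) with closing direction −96°.

Run:
```python
from h import *
plan([(.548,-.1455,.09),(.548,-.1455,.0145)],down(np.radians(-96)))
```

```text
6 linear [[5.5, 0.1, 42.0], [5.6, 0.1, 42.0], [5.5, 0.2, 42.0], [5.6, 0.2, 42.0], [-0.0, -0.0, 37.7], [-0.1, -0.0, 37.8]] 
rot [[-0.0, -0.0, -0.004], [-0.0, -0.0, -0.004], [-0.0, -0.0, -0.004], [-0.0, -0.0, -0.004], [0.0, 0.0, 0.0], [0.0, 0.0, 0.0]]
```

step_arm:
  linear:
    - [5.5,0,42]
    - [5.5,0,42]
    - [5.5,0,42]
    - [5.5,0.5,42]
    - [0,0,36]
    - [0,0,36]
    - [0,0,3]
    - [0,0,0]
    - [0,0,0]
  delta_rot:
    - [0,0,-0.004]
    - [0,0,-0.004]
    - [0,0,-0.004]
    - [0,0,-0.004]
    - [0,0,0]
    - [0,0,0]
    - [0,0,0]
    - [0,0,0]
    - [0,0,0]
  grip: [64,64,64,64,64,64,64,64,64]

```text
time_s: 67.12
tcp_pos: [0.5494, -0.1456, 0.0171]
ee_rot: [[-0.995, 0.104, 0.003], [0.104, 0.995, -0.0], [-0.003, 0.0, -1.0]]
wrist_force: [-0.7, -0.0, -0.3]
gripper_width: 0.734
gripper_force: 0.0
```

Lower 2.5 mm more and 1 mm back, then close.

step_arm:
  linear:
    - [1,0,2.5]
    - [0,0,0]
    - [0,0,0]
    - [0,0,0]
    - [0,0,0]
    - [0,0,0]
  delta_rot:
    - [0,0,0]
    - [0,0,0]
    - [0,0,0]
    - [0,0,0]
    - [0,0,0]
    - [0,0,0]
  grip: [64,64,20,20,20,20]

```text
time_s: 67.88
tcp_pos: [0.547, -0.1455, 0.0129]
ee_rot: [[-0.995, 0.104, -0.0], [0.104, 0.995, -0.0], [0.0, -0.0, -1.0]]
wrist_force: [-0.8, -0.2, -0.8]
gripper_width: 0.433
gripper_force: 30.0
```

Run:
```python
from h import *
s=sense(); p=s['tcp_pos']; print(p,s['gripper_width']*87,s['wrist_force'],s['ee_rot'].round(4).tolist())
a=np.radians(4.2); u=np.array([np.cos(a),np.sin(a)]); L=np.array([.5700,.0375])
t=L-(.06+.074-.002)*u; print('target',t)
s['tcp_pos']=np.array([p[0],p[1],.10])
plan([(*(t),.10),(*t,p[2]+.003)],down(a-np.pi/2),s)
```

```text
[ 0.54696263 -0.14551097  0.01285236] 37.70121479988586 [-0.75749222 -0.18849337 -0.7839344 ] [[-0.9946, 0.104, -0.0001], [0.104, 0.9946, -0.0001], [0.0001, -0.0001, -1.0]]
target [0.43835449 0.02783256]
6 linear [[31.5, 40.3, -0.0], [29.7, 41.6, -0.0], [27.9, 42.9, -0.0], [25.9, 44.1, -0.0], [-0.0, -0.0, 42.1], [-0.0, -0.0, 42.0]] 
rot [[-0.0, -0.0, -0.044], [-0.0, -0.0, -0.044], [-0.0, -0.0, -0.044], [-0.0, -0.0, -0.044], [0.0, 0.0, 0.0], [0.0, 0.0, 0.0]]
```

step_arm:
  linear:
    - [0,0,-20]
    - [0,0,-33]
    - [0,0,-34]
    - [31.5,40,0]
    - [29.5,41.5,0]
    - [28,43,0]
    - [26,44,0]
    - [0,0,0]
    - [0,0,40]
    - [0,0,40]
  delta_rot:
    - [0,0,0]
    - [0,0,0]
    - [0,0,0]
    - [0,0,-0.044]
    - [0,0,-0.044]
    - [0,0,-0.044]
    - [0,0,-0.044]
    - [0,0,0]
    - [0,0,0]
    - [0,0,0]
  grip: [20,20,20,20,20,20,20,20,20,20]

```text
time_s: 69.12
tcp_pos: [0.4394, 0.0276, 0.0194]
ee_rot: [[-0.997, -0.071, 0.003], [-0.071, 0.997, 0.001], [-0.003, 0.001, -1.0]]
wrist_force: [0.4, -0.1, -0.9]
gripper_width: 0.434
gripper_force: 30.0
```

step_arm:
  linear:
    - [0,0,0]
    - [0,0,2]
    - [0,0,0]
  delta_rot:
    - [0,0,0]
    - [0,0,0]
    - [0,0,0]
  grip: [20,20,20]

```text
time_s: 69.5
tcp_pos: [0.4395, 0.0278, 0.0191]
ee_rot: [[-0.997, -0.071, 0.003], [-0.071, 0.997, 0.001], [-0.003, 0.001, -1.0]]
wrist_force: [-0.1, 0.3, -1.6]
gripper_width: 0.432
gripper_force: 30.0
```

Run:
```python
from h import *
s=sense(); c=save('wrist','w13.png'); d=save('top','t2.png'); print(s['tcp_pos'],s['gripper_width']*87,s['ee_rot'].round(4).tolist())
for r in silhouettes('wrist','scanner')[:1]: 
  m=r['mask']; ys,xs=np.nonzero(m); print(xs.min(),xs.max(),ys.min(),ys.max())
for l,z in(('label',.034),('window',.034)):
  for n,cc in(('wrist',c),('top',d)):
    for r in landmark_of(n,l)[:2]: print(n,l,round(r['score'],2),np.round(r['point'],1),atz(cc,r['point'],z,s).round(4))
```

```text
[0.43951548 0.02775442 0.01911039] 37.55634955298251 [[-0.9974, -0.0715, 0.0028], [-0.0715, 0.9974, 0.0011], [-0.0028, 0.0009, -1.0]]
231 328 83 316
top label 0.97 [338.4 200. ] [0.5712 0.0391 0.034 ]
top window 0.85 [343.3 224.9] [0.5086 0.0282 0.034 ]
```

View pics/w13.png

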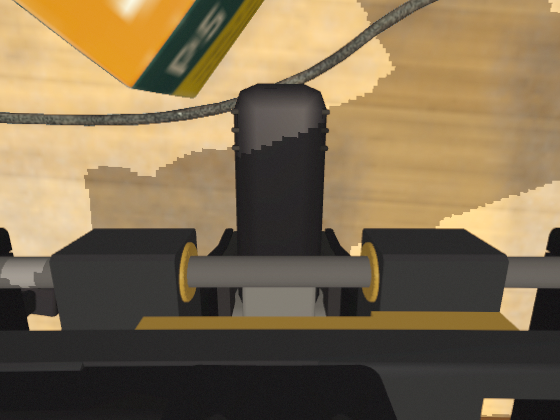

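The reader is held straight, with its axis vertical in the picture at column 281. I lower it 3 mm to label height, shift 0.8 mm towards the label's middle, and hold still.

step_arm:
  linear:
    - [0,0.8,3]
    - [0,0,0]
    - [0,0,0]
    - [0,0,0]
    - [0,0,0]
    - [0,0,0]
    - [0,0,0]
    - [0,0,0]
    - [0,0,0]
    - [0,0,0]
  delta_rot:
    - [0,0,0]
    - [0,0,0]
    - [0,0,0]
    - [0,0,0]
    - [0,0,0]
    - [0,0,0]
    - [0,0,0]
    - [0,0,0]
    - [0,0,0]
    - [0,0,0]
  grip: [20,20,20,20,20,20,20,20,20,20]

```text
time_s: 71.1
tcp_pos: [0.4383, 0.0284, 0.0148]
ee_rot: [[-0.997, -0.072, 0.0], [-0.072, 0.997, -0.0], [-0.0, -0.0, -1.0]]
wrist_force: [-0.1, 0.5, -1.6]
gripper_width: 0.436
gripper_force: 30.0
```

step_arm:
  linear:
    - [0,0,0]
    - [0,0,0]
    - [0,0,0]
    - [0,0,0]
    - [0,0,0]
    - [0,0,0]
    - [0,0,0]
    - [0,0,0]
    - [0,0,0]
    - [0,0,0]
  delta_rot:
    - [0,0,0]
    - [0,0,0]
    - [0,0,0]
    - [0,0,0]
    - [0,0,0]
    - [0,0,0]
    - [0,0,0]
    - [0,0,0]
    - [0,0,0]
    - [0,0,0]
  grip: [20,20,20,20,20,20,20,20,20,20]

```text
time_s: 72.35
tcp_pos: [0.4383, 0.0284, 0.0148]
ee_rot: [[-0.997, -0.072, -0.0], [-0.072, 0.997, -0.0], [0.0, -0.0, -1.0]]
wrist_force: [0.3, 0.9, -3.0]
gripper_width: 0.431
gripper_force: 30.0
```

Run:
```python
from h import *
s=sense(); p=s['tcp_pos']; print(p,s['gripper_width']*87,s['gripper_force'])
q=np.array([.547,-.1455]); s['tcp_pos']=np.array([p[0],p[1],.09])
plan([(*q,.09),(*q,.030)],down(np.arctan2(-.9946,.104)),s)
```

```text
[0.43829222 0.02835948 0.01484351] 37.52886608642615 29.976575151085854
6 linear [[-24.0, -45.3, 0.0], [-23.6, -45.5, 0.0], [-23.3, -45.7, 0.0], [-22.9, -45.8, 0.0], [0.0, -0.0, 30.0], [0.0, -0.0, 30.0]] 
rot [[-0.0, -0.0, -0.008], [-0.0, -0.0, -0.008], [-0.0, -0.0, -0.008], [-0.0, -0.0, -0.008], [0.0, 0.0, 0.0], [0.0, 0.0, 0.0]]
```

step_arm:
  linear:
    - [0,0,-30]
    - [0,0,-45]
    - [-24,-45.3,0]
    - [-26,-44.2,0]
    - [-28,-43,0]
    - [-29.7,-41.7,0]
    - [0,0,0]
    - [0,0,0]
    - [0,0,0]
  delta_rot:
    - [0,0,0]
    - [0,0,0]
    - [0,0,0.044]
    - [0,0,0.044]
    - [0,0,0.044]
    - [0,0,0.044]
    - [0,0,0]
    - [0,0,0]
    - [0,0,0]
  grip: [20,20,20,20,20,20,20,20,20]

```text
time_s: 73.47
tcp_pos: [0.5464, -0.1445, 0.0898]
ee_rot: [[-0.995, 0.103, -0.001], [0.103, 0.995, 0.0], [0.001, 0.0, -1.0]]
wrist_force: [-0.1, -0.9, -1.5]
gripper_width: 0.432
gripper_force: 30.0
```

step_arm:
  linear:
    - [-0.7,-1,25]
    - [0,0,25]
    - [0,0,0]
    - [0,0,0]
  delta_rot:
    - [0,0,0]
    - [0,0,0]
    - [0,0,0]
    - [0,0,0]
  grip: [20,20,20,20]

```text
time_s: 73.97
tcp_pos: [0.5484, -0.146, 0.0409]
ee_rot: [[-0.995, 0.102, 0.002], [0.102, 0.995, -0.0], [-0.002, -0.0, -1.0]]
wrist_force: [0.3, -0.1, -1.0]
gripper_width: 0.433
gripper_force: 30.0
```

step_arm:
  linear:
    - [1,0.5,8]
    - [0,0,8]
    - [0,0,5]
    - [0,0,3]
    - [0,0,2]
    - [0,0,0]
  delta_rot:
    - [0,0,0]
    - [0,0,0]
    - [0,0,0]
    - [0,0,0]
    - [0,0,0]
    - [0,0,0]
  grip: [20,20,20,20,20,20]

```text
time_s: 74.72
tcp_pos: [0.5468, -0.1459, 0.0137]
ee_rot: [[-0.995, 0.104, -0.0], [0.104, 0.995, -0.0], [0.0, -0.0, -1.0]]
wrist_force: [0.1, -0.7, -0.4]
gripper_width: 0.432
gripper_force: 30.0
```

step_arm:
  linear:
    - [0,0,0.8]
    - [0,0,0]
    - [0,0,0]
    - [0,0,0]
    - [0,0,0]
    - [0,0,-30]
    - [0,0,-55]
    - [0,0,-55]
    - [-50,0,-40]
    - [-45,0,0]
  delta_rot:
    - [0,0,0]
    - [0,0,0]
    - [0,0,0]
    - [0,0,0]
    - [0,0,0]
    - [0,0,0]
    - [0,0,0]
    - [0,0,0]
    - [0,0,0]
    - [0,0,0]
  grip: [20,20,64,64,64,64,64,64,64,64]

```text
time_s: 75.97
tcp_pos: [0.6433, -0.1561, 0.198]
ee_rot: [[-0.995, 0.103, 0.01], [0.103, 0.995, -0.001], [-0.011, -0.0, -1.0]]
wrist_force: [1.1, 1.3, -0.1]
gripper_width: 0.733
gripper_force: 0.0
```

step_arm:
  linear:
    - [0,0,0]
    - [0,0,0]
    - [0,0,0]
  delta_rot:
    - [0,0,0]
    - [0,0,0]
    - [0,0,0]
  grip: [64,64,64]

```text
time_s: 76.35
tcp_pos: [0.639, -0.1556, 0.192]
ee_rot: [[-0.995, 0.104, -0.001], [0.104, 0.995, 0.0], [0.001, -0.0, -1.0]]
wrist_force: [-0.4, 0.2, -0.0]
gripper_width: 0.737
gripper_force: 0.0
```

Run:
```python
from h import *
s=sense(); c=save('wrist','w14.png'); d=save('top','t3.png'); print(s['tcp_pos'],s['gripper_width']*87)
for l,z in(('scanner',.014),('window',.031)):
  for r in landmark_of('wrist',l)[:1]: print(l,round(r['score'],2),np.round(r['point'],1),atz(c,r['point'],z,s).round(4))
for r in landmark_of('top','cap_p'): print('cap',round(r['score'],2),np.round(r['point'],1),atz(d,r['point'],0)[:2].round(3),atz(d,r['point'],.093)[:2].round(3))
a=cv2.resize(d['img'][140:300,130:460],(800,388),interpolation=cv2.INTER_CUBIC); b=cv2.resize(c['img'][0:210],(560,210)); b=np.pad(b,((0,0),(0,240),(0,0)))
cv2.imwrite('pics/fin.png',np.vstack([a,b])[:,:,::-1])
```

```text
[ 0.63896096 -0.15561166  0.19201034] 64.11940441821652
scanner 0.62 [279.1  83.8] [ 0.545  -0.1444  0.014 ]
window 0.74 [277.9 159.2] [ 0.6155 -0.1529  0.031 ]
cap 0.87 [214.2 224.3] [0.516 0.355] [0.511 0.343]
cap 0.78 [326.3 180.7] [0.625 0.066] [0.612 0.073]
cap 0.72 [294.5 186.3] [0.612 0.148] [0.6  0.15]
cap 0.71 [354.5 179.2] [ 0.628 -0.007] [0.615 0.006]
```

View pics/fin.png

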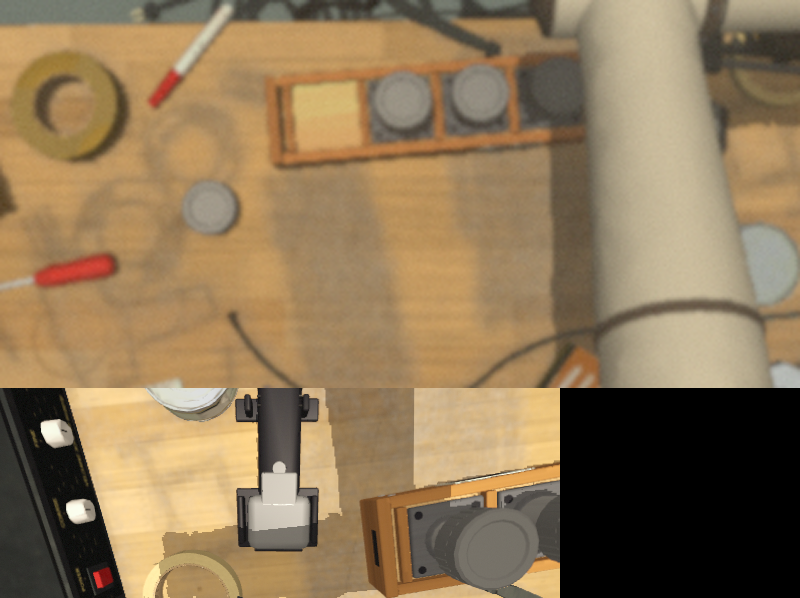

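The final picture shows three caps seated on the stubs, the spare cap standing upright at (210,207), the reader back in its cradle, and the screwdriver untouched. I hand the job in.

```bash
python3 -c "
from station import finish_job
print(finish_job())"
```

```text
the job is handed in; nothing more can be done
None
```

The job is handed in: the three stubs present (a, c and d; b was absent) are capped and pushed home, the spare cap stands mouth down on the bench, and the reader was held about 6 cm off the label for over 2 s and is back in its cradle. There was no signal to confirm that the label was read.

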